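# Uncouple the air tools and pack the carrier

### The arm

A 6-joint arm with a two-finger parallel gripper is mounted at the origin on the work surface. World frame = base frame: x ahead of the robot, y to its left, z up, the work surface at z = 0. Lengths are in mm, angles in rad, forces in N, time in s.
With the tool pointing down it reaches from about 375 to 900 mm from the base axis. Payload 3.1 kg.
Tool frame: the origin (TCP) lies between the finger pads; the fingertips stand 22 mm ahead of it and the grasp point (between the pads) lies 3 mm ahead of it; z points along the fingers, x is the direction in which the jaws open and shut, and the axes are right-handed (so a half turn about z gives the same grasp; the last joint's range is limited). The gripper opens to 87 mm and grips with 3 to 60 N. Pads are 19 mm wide; open, the fingers measure 117 mm over their backs; the gripper's body (75 mm by 190 mm) begins 51 mm behind the grasp point.
Start: joints at [-1.357, 0.527, 1.433, -0, 1.181, -0.178], TCP at [238.678, -577.607, 244.548] pointing down, gripper open.
Joint ranges: [-3.08, 3.08], [-0.75, 2.2], [0.22, 2.44], [-1.43, 4.57], [0, 2.65], [-2.85, 2.85]. Speed limits (rad/s): [2.79, 2.79, 3.14, 3.14, 3.14, 3.14].

### API

Orientations are given as a unit quaternion [x, y, z, w].
In Python, from cell import arm gives the robot as it stands. The module is installed in compiled form; this text tells all that it offers.
- The arm moves only by the tool servo_tool, never from a script. Its argument "commands" is a list of rows, each a list of 3 entries, a list of its own where there are three numbers: the shift along the tool's x, y, z scaled (see below), then the turn, a rotation vector about the tool's x, y, z scaled (see below), then the closure, from 0 (fully open) to 1 (shut). In form: [[[tx, ty, tz], [ax, ay, az], fingers], ...]. A call has 1 to 12 rows; each row shifts and turns the pose as measured when the row begins, along the tool's axes as they then stand; what a row does not reach is not made up. The controller multiplies each number of a shift by 0.12 m and each number of a turn by 60 degrees. A row lasts 1/10 s, in which the tool goes at most 50 mm and 8.59 degrees, less where a joint would pass 70% of its speed; a pose out of reach is approached as far as the arm can. A call with a number of a shift or a turn outside -1 to 1 is refused whole. A call with a gripper value outside its range is refused whole. The fingers move at their own pace and stop on an object; "grip_force" is the grip in N (left out, the last holds). Time passes only in rows, so rows that do not move let the fingers close. It gives the time, the measured TCP pose, the force and the opening at its end, in the units of the state.
- arm.sense(): the state, without advancing time (a new reading comes with each control period).
- arm.get_image(name): name is "side" or "top" or "wrist"; returns a dict with "img" (400x640x3 uint8, red, green, blue), "camera_matrix" (3x3 intrinsics, pixels), "R" (3x3) and "t" (3): a world point X has camera coordinates R X + t. Camera axes: x right, y down, z forward; pixel columns grow to the right and rows downward; lengths in mm; the calibration is good to about 2 mm. A picture is of the moment at which its call begins. There is no depth.
- arm.hand_in(): hands the job in, once; it reports no verdict.
The state is a dict: "t": time; "q": joint angles; "joint_vel": joint speeds; "joint_efforts": joint torques, N m; "tool_pos": TCP position; "ee_rot": TCP orientation; "wrist_force": force on the tool from outside, world axes, zero at the start; "torque": the same for the moment, N m; "gripper_width": finger opening in mm.
Only numpy, scipy, OpenCV 4.12 (cv2) and the standard library are available. Lean on these libraries where they do the work, as an engineer would, in place of code of your own. Each camera call takes 0.05 s, during which the arm holds its last target.

### The job

Pack the carrier for an outside job: uncouple every air tool docked on the bench manifold by drawing its coupler's spring sleeve back until the tool pops out, letting the sleeve snap forward again, then slide the tool clear of the coupler and lay it squarely in a free lane of the carrier, down in both saddles and about centred (either way round). The orange burr case goes flat in the carrier's side bay, lengthways. Once everything is aboard, swing the hold-down bail over the tools until its crossbar is fully home in the clips; leave the spray can, piston and spanner where they are.

Things in the scene. Friction and masses are not known exactly. Their poses are not given: they have to be found in the camera images.
- rack: Bench air manifold, fixed. Origin on the bench below the middle of the aluminium bar's tool side; +x from the tools to the bar. Grey plate 6 mm thick, x -250..50, y +-130; bar x 0..45, z 47..97 (gauge and valve lever on it to 113). Three couplers point to -x at y = 95, 0, -95 (no. 0, 1, 2), axes level at z = 70, mouths at x = -68, bore 18. Any tool may be in any; one may be empty.
- sleeve0 (a joint): How far this coupler's sleeve is drawn back along the rack's +x, in m: 0 forward (locked), 0.010 at its stop. Spring 6 N at 0 to 11 N at 0.010, up to 3 N more with a tool in; let go, it snaps forward by itself. Drawn 0.007 or more, the lock opens and the sprung stem in the tool's plug throws the tool out 10 mm.
- sleeve1 (a joint): How far this coupler's sleeve is drawn back along the rack's +x, in m: 0 forward (locked), 0.010 at its stop. Spring 6 N at 0 to 11 N at 0.010, up to 3 N more with a tool in; let go, it snaps forward by itself. Drawn 0.007 or more, the lock opens and the sprung stem in the tool's plug throws the tool out 10 mm.
- sleeve2 (a joint): How far this coupler's sleeve is drawn back along the rack's +x, in m: 0 forward (locked), 0.010 at its stop. Spring 6 N at 0 to 11 N at 0.010, up to 3 N more with a tool in; let go, it snaps forward by itself. Drawn 0.007 or more, the lock opens and the sprung stem in the tool's plug throws the tool out 10 mm.
- sleeve0_mid (a point): Middle of the grip of coupler 0's sleeve (rack y = +95 mm), on its axis, 70 mm above the bench, moving with it; axes as the rack's; at rack x = -52 when forward. Knurled steel tube 28 mm dia reaching 14 mm to its front (red ring, -x) and 16 mm to its rear, with a rim 33 mm dia, 4 mm wide, at the rear end.
- sleeve1_mid (a point): Middle of the grip of coupler 1's sleeve (rack y = 0 mm), on its axis, 70 mm above the bench, moving with it; axes as the rack's; at rack x = -52 when forward. Knurled steel tube 28 mm dia reaching 14 mm to its front (red ring, -x) and 16 mm to its rear, with a rim 33 mm dia, 4 mm wide, at the rear end.
- sleeve2_mid (a point): Middle of the grip of coupler 2's sleeve (rack y = -95 mm), on its axis, 70 mm above the bench, moving with it; axes as the rack's; at rack x = -52 when forward. Knurled steel tube 28 mm dia reaching 14 mm to its front (red ring, -x) and 16 mm to its rear, with a rim 33 mm dia, 4 mm wide, at the rear end.
- dock0 (a point): Where the origin of a tool docked in coupler 0 is (rack x -160, y +95, z 70 mm), tool axes = rack axes, plug 30 mm deep. Popped out, the tool is about 10 mm further to -x, 20 mm deep, and slides straight out along -x. Its body lies in slippery white V saddles 12 mm long at x -58 and +30 from here, 52 mm wide, tops 4 mm below the axis.
- dock1 (a point): Where the origin of a tool docked in coupler 1 is (rack x -160, y 0, z 70 mm), tool axes = rack axes, plug 30 mm deep. Popped out, the tool is about 10 mm further to -x, 20 mm deep, and slides straight out along -x. Its body lies in slippery white V saddles 12 mm long at x -58 and +30 from here, 52 mm wide, tops 4 mm below the axis.
- dock2 (a point): Where the origin of a tool docked in coupler 2 is (rack x -160, y -95, z 70 mm), tool axes = rack axes, plug 30 mm deep. Popped out, the tool is about 10 mm further to -x, 20 mm deep, and slides straight out along -x. Its body lies in slippery white V saddles 12 mm long at x -58 and +30 from here, 52 mm wide, tops 4 mm below the axis.
- grinder: Die grinder, black grip, bare aluminium ends, 0.3-0.45 kg. Origin on its axis at mid body, +x to the plug, +z to the lever. Body 36 mm dia, straight x -62..62, round ends to +-80; lever 12 mm wide on top, x -35..43, to 26 mm from the axis; plug 9 mm dia to x = 122 (stem out: 132), collar 18 dia x 80-90, ring 16 dia x 104-108; collet and burr to x = -118.
- ratchet: Air ratchet, grey grip, red ends, 0.3-0.45 kg. Origin on its axis at mid body, +x to the plug, +z to the lever. Body 36 mm dia, straight x -62..62, round ends to +-80; lever 12 mm wide on top, x -35..43, to 26 mm from the axis; plug 9 mm dia to x = 122 (stem out: 132), collar 18 dia x 80-90, ring 16 dia x 104-108; neck and 30 mm wide head to x = -125.
- scaler: Needle scaler, black rubber grip, blue ends, 0.3-0.45 kg. Origin on its axis at mid body, +x to the plug, +z to the lever. Body 36 mm dia, straight x -62..62, round ends to +-80; lever 12 mm wide on top, x -35..43, to 26 mm from the axis; plug 9 mm dia to x = 122 (stem out: 132), collar 18 dia x 80-90, ring 16 dia x 104-108; 24 mm nose and needles to x = -122.
- carrier: Tool carrier, fixed: dark plate 6 mm thick, blue rims 18 mm high; origin on the bench; x -145..165, y +-120 mm. Lanes for tools along its y at x = -105, -35, 35; flat bay for the burr case at x = 113, about 95 mm wide, 230 long. Plug and nose may overhang the rims. Posts 66 mm high with steel clips to 98 mm stand outside at x = -150 and 170, y = 0.
- lane0 (a point): Where the origin of a tool lying mid-lane in carrier lane 0 is, 40 mm above the bench; axes as the carrier's, lane along y, tool either way round. Two black V saddles, 12 mm long, 52 mm wide, tops 4 mm below the tool axis, at y = -45 and +45 from here.
- lane1 (a point): Where the origin of a tool lying mid-lane in carrier lane 1 is, 40 mm above the bench; axes as the carrier's, lane along y, tool either way round. Two black V saddles, 12 mm long, 52 mm wide, tops 4 mm below the tool axis, at y = -45 and +45 from here.
- lane2 (a point): Where the origin of a tool lying mid-lane in carrier lane 2 is, 40 mm above the bench; axes as the carrier's, lane along y, tool either way round. Two black V saddles, 12 mm long, 52 mm wide, tops 4 mm below the tool axis, at y = -45 and +45 from here.
- bay (a point): Middle of the floor of the burr case's bay, 6 mm above the bench; axes as the carrier's; the bay's length runs along y.
- bail (a joint): Angle of the carrier's hold-down bail, rad: 0 = down over the tools, crossbar fully home in the two clips; 1.5 = thrown back on its stop. The hinge is stiff: the bail stays where it is left; 2 to 4 N at the crossbar moves it. Hinge axis along the carrier's x, through carrier y 90, z 30 mm; arms outside the lanes, at x = -148 and 168.
- bail_grip (a point): Middle of the red grip (16 mm dia, 34 mm long) on the bail's crossbar (10 mm bar along the carrier's x). It swings about the hinge axis at 103 mm radius. Home, it is at carrier x 0, y 0, z 80 mm, between two lanes; opening, it rises and goes towards the carrier's +y.
- burr_case: Orange burr case with a black seam, 100 x 50 x 36 mm, 0.18 kg, closed, loose on the bench; origin under its middle, +x along its length, z up.
- spray_can: Blue spray can, 58 mm dia, 170 mm high; bystander. Origin under its middle.
- piston: Aluminium piston standing crown up, 82 mm dia, 58 mm high; bystander. Origin under its middle.
- spanner: Combination spanner, 170 mm long, lying flat; bystander.
There are look-alikes about, which are no part of the job. Of the things like the grinder, leave any that is green; of the rest the smaller one is meant.

How it is judged:
By the outcome, as a careful person would: the job done as asked, in the order asked, and still so for the second after the job is handed in, with the robot touching nothing.
Of grinder, ratchet, scaler only 2 to 3 are there at a start; the rules pass over those that are not, and their reading is None.
At some moment in a run one of burr_case may be knocked a few centimetres aside while the robot is not near it.
Once in a run the grip may slacken for a moment while it holds something.
It also fails if it takes over 210 s, if anything falls off the work surface, if the arm or the gripper's body presses on something with over 40 N, if the wrist force passes 120 N, or if a joint passes its speed limit or range.

## Working session

There is one attempt and no reset: what is moved stays moved. The work goes in short steps, Python scripts to look and compute and a tool call to move; the robot and the scene stay as the last step left them, time stands still between calls to the robot, and variables do not carry over. Pictures are saved under pics/ and viewed, and the job is handed in when it is done.

Besides the shell and the picture viewer there is one more tool, called after ">>>" by a JSON object that holds its "method" and its "body", one argument or row to a line. servo_tool: Moves the arm, as the interface text tells. Its arguments: {"type":"object","properties":{"commands":{"type":"array","items":{"type":"array"}},"grip_force":{"type":"number"}},"required":["commands"]}

```bash
mkdir -p pics; ls
python3 - <<'E'
from cell import arm
import cv2,numpy as np,pickle
s=arm.sense(); print(s)
for n in ("side","top","wrist"):
    d=arm.get_image(n); cv2.imwrite(f"pics/a_{n}.png",d["img"][:,:,::-1]); pickle.dump(d,open(f"a_{n}.pkl","wb"))
    print(n,d["camera_matrix"].tolist(),np.round(d["R"],4).tolist(),d["t"])
E
```

```text
pics
{'t': 0.0, 'q': array([-1.35747313e+00,  5.28453289e-01,  1.43393865e+00,  1.76450644e-05,
        1.18140639e+00, -1.78472992e-01]), 'joint_vel': array([ 1.06697004e-03, -1.39109231e-03, -2.29808206e-03, -2.25200777e-05,
        1.66750777e-03,  9.00183761e-04]), 'joint_efforts': array([-2.48244878e-04, -4.40042567e+01, -1.76591080e+01,  6.31564250e-02,
        5.84087369e-02, -1.63072286e-04]), 'tool_pos': array([ 238.55063363, -576.91814036,  243.56795133]), 'ee_rot': array([ 8.31216344e-01, -5.55947995e-01, -7.87625479e-04, -7.71985795e-04]), 'wrist_force': array([-0.13725487, -0.0773813 ,  0.31165033]), 'torque': array([ 0.01615996, -0.06047536,  0.01573263]), 'gripper_width': 86.77596746362644}
side [[475.3559959757523, 0.0, 320.07896539045123], [0.0, 475.3559959757523, 194.377833605622], [0.0, 0.0, 1.0]] [[-0.9955, -0.0922, 0.0231], [-0.0758, 0.6235, -0.7781], [0.0573, -0.7764, -0.6277]] [ 475.412884    141.30767037 1283.65058027]
top [[387.06849812896877, 0.0, 315.5285137266763], [0.0, 387.06849812896877, 198.283091133718], [0.0, 0.0, 1.0]] [[0.0018, -0.9999, 0.0122], [-0.9935, -0.0032, -0.1137], [0.1137, -0.0119, -0.9934]] [ -47.68393308  502.3352251  1415.17294494]
wrist [[316.86669232946883, 0.0, 315.57674176988763], [0.0, 316.86669232946883, 197.63492468152194], [0.0, 0.0, 1.0]] [[0.3815, -0.9244, -0.0013], [-0.8825, -0.3647, 0.297], [-0.275, -0.1122, -0.9549]] [-623.20056374  -35.5873735   391.91505533]
```

View pics/a_side.png

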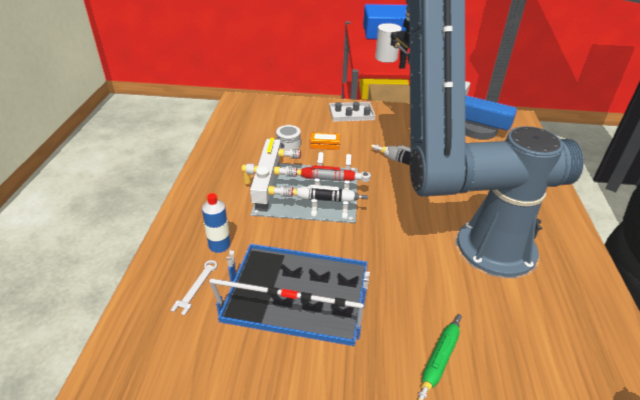

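View pics/a_top.png

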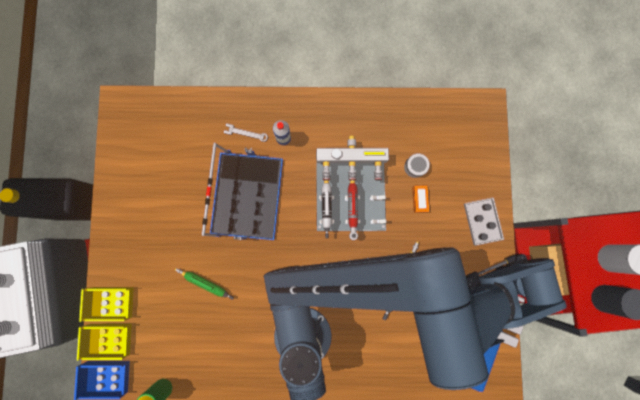

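View pics/a_wrist.png

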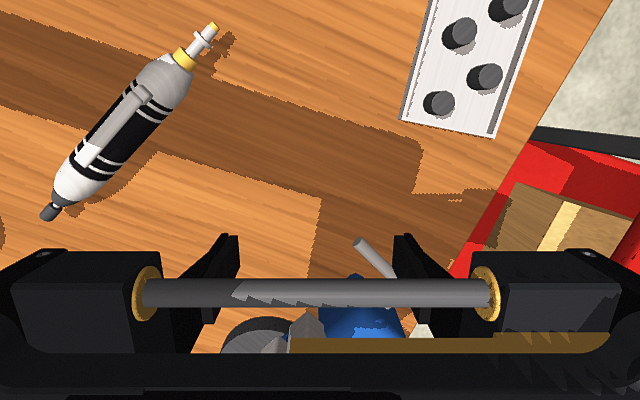

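```bash
cat > h.py <<'E'
import numpy as np,cv2,pickle
def load(n): return pickle.load(open(n,"rb"))
def ray(d,uv):
    K=np.array(d["camera_matrix"]);R=np.array(d["R"]);t=np.array(d["t"]).ravel()
    v=R.T@np.linalg.inv(K)@np.array([uv[0],uv[1],1.]); return -R.T@t, v/np.linalg.norm(v)
def onz(d,uv,z):
    o,v=ray(d,uv); return o+v*(z-o[2])/v[2]
def tri(*pairs):
    A=np.zeros((3,3));b=np.zeros(3);rs=[]
    for d,uv in pairs:
        o,v=ray(d,uv);P=np.eye(3)-np.outer(v,v);A+=P;b+=P@o;rs.append((o,P))
    X=np.linalg.solve(A,b); return X,[float(np.linalg.norm(P@(X-o))) for o,P in rs]
def proj(d,X):
    K=np.array(d["camera_matrix"]);c=np.array(d["R"])@np.array(X)+np.array(d["t"]).ravel();p=K@c;return p[:2]/p[2]
def crop(d,x0,y0,x1,y1,k,fn):
    im=d["img"][y0:y1,x0:x1,::-1]; cv2.imwrite(fn,cv2.resize(im,None,fx=k,fy=k,interpolation=cv2.INTER_CUBIC))
E
python3 - <<'E'
from h import *
t=load("a_top.pkl");s=load("a_side.pkl")
crop(t,190,110,450,250,3,"pics/b_top.png")
crop(s,160,110,400,350,2.5,"pics/b_side.png")
for n,uv,z in [("rack plate corners",(317,230),6),("",(387,230),6),("bar",(317,150),97),("",(388,150),97),("case",(421,199),36),("greytool",(325,205),70),("carr c",(248,195),6),("green",(205,284),18)]:
    print(n,uv,onz(t,uv,z).round())
E
```

```text
rack plate corners (317, 230) [385. -52.   6.]
 (387, 230) [ 386. -316.    6.]
bar (317, 150) [670. -51.  97.]
 (388, 150) [ 671. -307.   97.]
case (421, 199) [ 500. -439.   36.]
greytool (325, 205) [473. -80.  70.]
carr c (248, 195) [517. 209.   6.]
green (205, 284) [187. 357.  18.]
```

View pics/b_top.png

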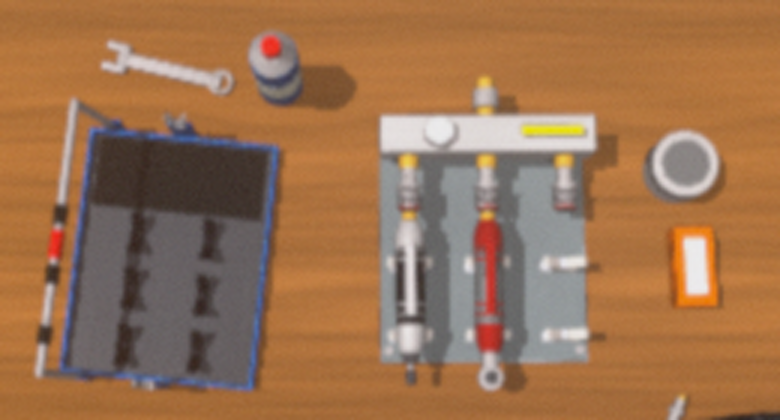

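View pics/b_side.png

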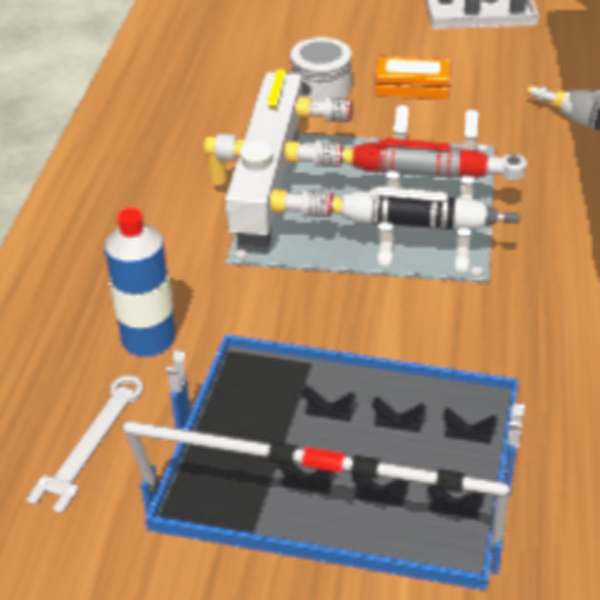

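Run:
```python
from h import *
from scipy.spatial.transform import Rotation as Ro
w=load("a_wrist.pkl");t=load("a_top.pkl");s=load("a_side.pkl")
from cell import arm
st=arm.sense()
Rt=Ro.from_quat(st["ee_rot"]).as_matrix()
R=np.array(w["R"]);c=-R.T@np.array(w["t"]).ravel()
print("cam in tool",Rt.T@(c-st["tool_pos"]),"axes in tool\n",(Rt.T@R.T).round(3))
# lying look-alike size, lengths on plane z~18; pixels in wrist
for uv in [(47,213),(213,27),(70,195),(170,75)]: print(onz(w,uv,18).round())
for uv,z in [((273,133),170),((282,128),170),((417,165),58)]: print("can/piston",onz(t,uv,z).round())
X=tri((t,(281,126)),(s,(211,199)));print(X)
```

```text
cam in tool [  -1.0036202   -82.10734263 -140.19537941] axes in tool
 [[ 1.    -0.     0.   ]
 [ 0.     0.955  0.297]
 [-0.    -0.297  0.955]]
[  64. -290.   18.]
[ 339. -419.   18.]
[  99. -313.   18.]
[ 277. -390.   18.]
can/piston [711. 101. 170.]
can/piston [729.  71. 170.]
can/piston [ 624. -422.   58.]
(array([742.18602902,  75.73542024, 154.83112999]), [1.7136785669423986, 1.7136785669426577])
```

>>> {"method": "servo_tool", "body": {
  "commands": [
    [[0, 0, 0], [0, 0, 0.125], 0],
    [[0, 0, 0], [0, 0, 0.125], 0],
    [[0, 0, 0], [0, 0, 0.125], 0],
    [[-0.35, -0.22, -0.06], [0, 0, 0], 0],
    [[-0.35, -0.22, -0.06], [0, 0, 0], 0],
    [[-0.35, -0.22, -0.06], [0, 0, 0], 0],
    [[-0.35, -0.22, -0.06], [0, 0, 0], 0],
    [[-0.35, -0.22, -0.06], [0, 0, 0], 0],
    [[-0.35, -0.22, -0.06], [0, 0, 0], 0],
    [[-0.35, -0.22, -0.06], [0, 0, 0], 0],
    [[-0.35, -0.22, -0.06], [0, 0, 0], 0],
    [[0, 0, 0], [0, 0, 0], 0]
  ]
}}

```text
t: 1.35
tool_pos: [456.5, -242.5, 298.4]
ee_rot: [-0.698, 0.716, 0.003, 0.002]
wrist_force: [-0.4, 0.3, -0.9]
gripper_width: 87.1
```

```bash
cat >> h.py <<'E'
def snap(n,tag):
    from cell import arm
    d=arm.get_image(n); d["st"]=arm.sense(); pickle.dump(d,open(f"{tag}.pkl","wb")); cv2.imwrite(f"pics/{tag}.png",d["img"][:,:,::-1]); return d
E
python3 -c "
from h import *
snap('wrist','c1')"
```

```text
(no output)
```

View pics/c1.png

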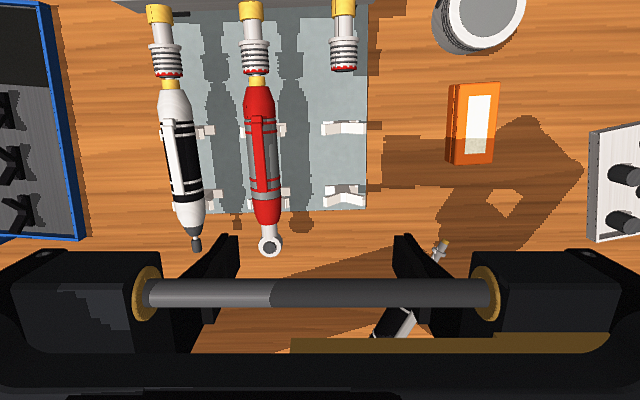

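>>> {"method": "servo_tool", "body": {
  "commands": [
    [[-0.35, 0, 0], [0, 0, 0], 0],
    [[-0.35, 0, 0], [0, 0, 0], 0],
    [[-0.35, 0, 0], [0, 0, 0], 0],
    [[0, 0, 0], [0, 0, 0], 0]
  ]
}}

```text
t: 1.8
tool_pos: [457.5, -119.9, 296.8]
ee_rot: [-0.696, 0.718, 0.003, -0.0]
wrist_force: [-0.2, -1.3, -0.3]
gripper_width: 87.3
```

```bash
python3 -c "
from h import *
snap('wrist','c2')"
```

```text
(no output)
```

View pics/c2.png

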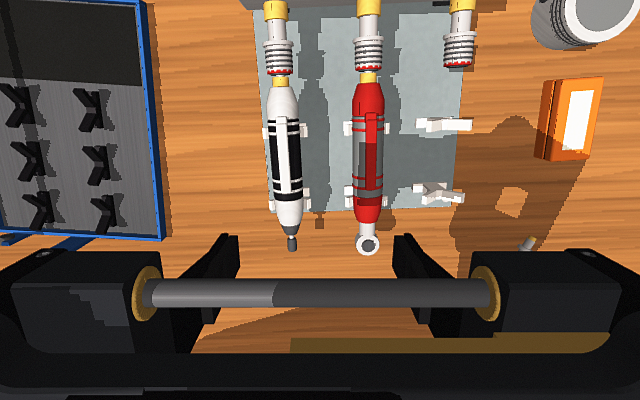

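Run:
```python
from h import *
a=load("c1.pkl");b=load("c2.pkl")
crop(a,140,0,300,260,4,"pics/x1.png") if 0 else None
A=cv2.resize(a["img"][0:130,140:370,::-1],None,fx=3.4,fy=2.2)
B=cv2.resize(b["img"][0:130,250:480,::-1],None,fx=3.4,fy=2.2)
cv2.imwrite("pics/c12.png",np.vstack([A,B]))
def masks(d,name):
    hsv=cv2.cvtColor(d["img"],cv2.COLOR_RGB2HSV)
    red=((hsv[...,0]<8)|(hsv[...,0]>172))&(hsv[...,1]>140)&(hsv[...,2]>90)
    yel=(hsv[...,0]>18)&(hsv[...,0]<32)&(hsv[...,1]>100)&(hsv[...,2]>150)
    for nm,m in (("red",red),("yel",yel)):
        m=m.copy().astype(np.uint8); m[245:]=0
        n,l,st,c=cv2.connectedComponentsWithStats(m)
        print(name,nm,[(c[i].round(1).tolist(),st[i].tolist()) for i in range(1,n) if st[i][4]>12])
masks(a,"c1");masks(b,"c2")
```

```text
c1 red [([343.0, 67.5], [331, 66, 26, 5, 67]), ([254.1, 70.6], [243, 69, 24, 5, 62]), ([167.0, 74.0], [155, 72, 26, 5, 72]), ([258.4, 130.4], [243, 86, 36, 107, 1832]), ([268.6, 122.3], [263, 121, 12, 4, 32]), ([266.5, 210.7], [252, 198, 28, 27, 615])]
c1 yel [([249.2, 9.6], [239, 1, 22, 19, 358]), ([343.0, 7.0], [332, 0, 23, 17, 326]), ([156.5, 12.8], [146, 4, 23, 20, 357]), ([256.0, 80.6], [249, 76, 15, 10, 141]), ([168.9, 83.9], [162, 79, 15, 10, 130]), ([445.7, 242.2], [443, 241, 6, 4, 15])]
c2 red [([458.0, 63.3], [444, 61, 28, 5, 75]), ([367.9, 67.3], [355, 65, 26, 6, 72]), ([279.1, 71.3], [267, 69, 25, 5, 67]), ([368.8, 125.9], [352, 83, 32, 108, 1929]), ([358.1, 177.3], [352, 174, 13, 6, 36]), ([366.9, 208.7], [353, 195, 29, 28, 649])]
c2 yel [([274.3, 9.5], [263, 0, 24, 20, 384]), ([368.0, 6.8], [357, 0, 24, 17, 343]), ([461.9, 4.6], [449, 0, 27, 13, 248]), ([367.6, 77.4], [360, 73, 16, 10, 145]), ([279.5, 81.2], [272, 77, 16, 10, 138]), ([533.2, 238.8], [531, 237, 5, 5, 16])]
```

View pics/c12.png

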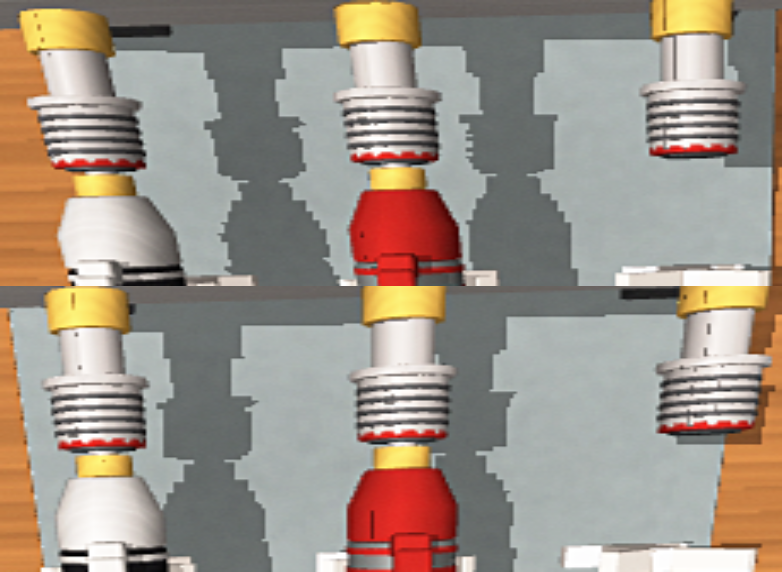

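Run:
```python
from h import *
a=load("c1.pkl");b=load("c2.pkl");t=load("a_top.pkl")
R={}
for n,p,q in [("ring2",(343.5,68),(458,64)),("ring1",(254.6,71),(368.2,67.6)),("ring0",(167.5,74.5),(279.5,71.8)),("col1",(256.2,80.8),(367.8,77.6)),("col0",(169.2,84),(279.7,81.4)),("flange1",(249.7,9.6),(368.3,6.8)),("ratchet head",(270,245.5),(367,244)),("burr tip",(197,243),(292,240))]:
    X,e=tri((a,p),(b,q)); R[n]=X; print(n,X.round(1),np.round(e,1))
d=R["ring0"]-R["ring2"];print("yaw deg from rings",np.degrees(np.arctan2(-d[0],d[1])))
print("top proj ring1",proj(t,R["ring1"]))
```

```text
ring2 [ 568.8 -272.9   73.8] [0.1 0.1]
ring1 [ 568.2 -177.8   75. ] [0.1 0.1]
ring0 [567.2 -83.5  74.4] [0. 0.]
col1 [ 558.5 -178.1   71.5] [0.1 0.1]
col0 [557.6 -82.9  72.3] [0. 0.]
flange1 [ 626.1 -177.2   73. ] [0.7 0.7]
ratchet head [ 362.  -180.1   73.7] [0.2 0.2]
burr tip [366.  -85.3  67.2] [1.2 1.2]
yaw deg from rings 0.49688566980704874
top proj ring1 [351.84685117 178.99138777]
```

>>> {"method": "servo_tool", "body": {
  "commands": [
    [[0, 0, 0], [0, 0, -0.038], 0],
    [[-0.06, -0.205, 0.245], [0, 0, 0], 0],
    [[-0.06, -0.205, 0.245], [0, 0, 0], 0],
    [[-0.06, -0.205, 0.245], [0, 0, 0], 0],
    [[-0.06, -0.205, 0.245], [0, 0, 0], 0],
    [[-0.06, -0.205, 0.245], [0, 0, 0], 0],
    [[0, 0, 0], [0, 0, 0], 0]
  ]
}}

```text
t: 2.55
tool_pos: [587.3, -103.5, 144.1]
ee_rot: [-0.705, 0.71, -0.004, -0.002]
wrist_force: [-0.6, -0.4, 0.2]
gripper_width: 86.8
```

```bash
cat >> h.py <<'E'
def go(target,yaw):
    """print world and tool-frame remaining move"""
    from cell import arm
    from scipy.spatial.transform import Rotation as Ro
    s=arm.sense(); R=Ro.from_quat(s["ee_rot"]); Rd=Ro.from_euler("z",yaw,degrees=True)*Ro.from_euler("x",180,degrees=True)
    rv=(R.inv()*Rd).as_rotvec(degrees=True)
    d=np.array(target)-s["tool_pos"]
    x=R.as_matrix()[:,0]
    print("t",round(s["t"],2),"pos",s["tool_pos"].round(1),"yaw",np.degrees(np.arctan2(x[1],x[0])).round(2),"w",round(s["gripper_width"],1),"F",s["wrist_force"].round(1))
    print("d world",d.round(1),"turn deg",rv.round(2),"units",(rv/60).round(4))
    print("shift in NOW frame units",(R.inv().apply(d)/120).round(4),"in GOAL frame units",(Rd.inv().apply(d)/120).round(4))
E
python3 -c "
from h import *
go((580.5,-83.2,73),-89.5)
snap('wrist','d1')"
```

```text
t 2.55 pos [ 587.3 -103.5  144.1] yaw -90.42 w 86.8 F [-0.6 -0.4  0.2]
d world [ -6.8  20.3 -71.1] turn deg [-0.15 -0.55 -0.91] units [-0.0025 -0.0092 -0.0152]
shift in NOW frame units [-0.1747  0.0594  0.5907] in GOAL frame units [-0.17    0.0551  0.5925]
```

View pics/d1.png

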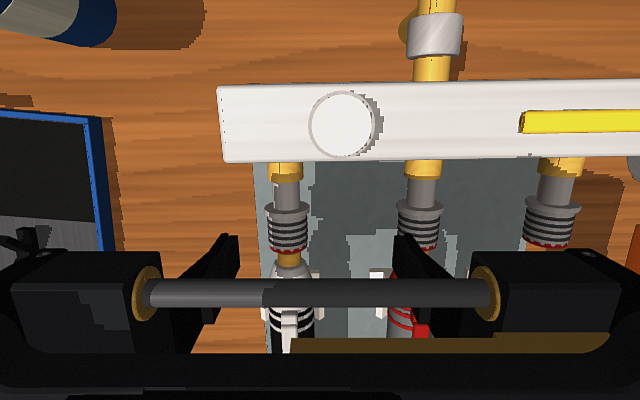

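>>> {"method": "servo_tool", "body": {
  "commands": [
    [[-0.17, 0.055, 0], [0, 0, -0.015], 0],
    [[0, 0, 0], [0, 0, 0], 0]
  ]
}}

```text
t: 2.8
tool_pos: [578.5, -85.5, 146.6]
ee_rot: [0.709, -0.705, 0.005, 0.003]
wrist_force: [-0.5, -1.0, 0.3]
gripper_width: 87.4
```

```bash
python3 -c "
from h import *
go((580.5,-83.2,73),-89.5)
d=snap('wrist','d2');a=load('d1.pkl')
c1=load('c1.pkl')
import numpy as np
def ring(d):
    hsv=cv2.cvtColor(d['img'],cv2.COLOR_RGB2HSV)
    m=(((hsv[...,0]<8)|(hsv[...,0]>172))&(hsv[...,1]>140)&(hsv[...,2]>70)).astype(np.uint8);m[262:]=0
    n,l,st,c=cv2.connectedComponentsWithStats(m)
    return [(c[i].round(1).tolist(),st[i].tolist()) for i in range(1,n) if st[i][4]>12]
print(ring(a));print(ring(d))
"
```

```text
t 2.8 pos [578.5 -85.5 146.6] yaw -89.7 w 87.4 F [-0.5 -1.   0.3]
d world [  2.    2.3 -73.6] turn deg [-0.14 -0.63 -0.2 ] units [-0.0023 -0.0104 -0.0033]
shift in NOW frame units [-0.0261 -0.0149  0.6129] in GOAL frame units [-0.0193 -0.0164  0.6131]
[([550.5, 245.3], [534, 241, 33, 8, 102]), ([428.7, 247.7], [421, 243, 16, 8, 47]), ([287.2, 250.4], [270, 245, 35, 9, 105])]
[([573.1, 234.8], [556, 231, 35, 8, 105]), ([312.9, 237.1], [295, 232, 36, 9, 113]), ([442.6, 236.0], [425, 232, 36, 8, 108]), ([443.2, 257.2], [425, 251, 32, 11, 199])]
```

View pics/d2.png

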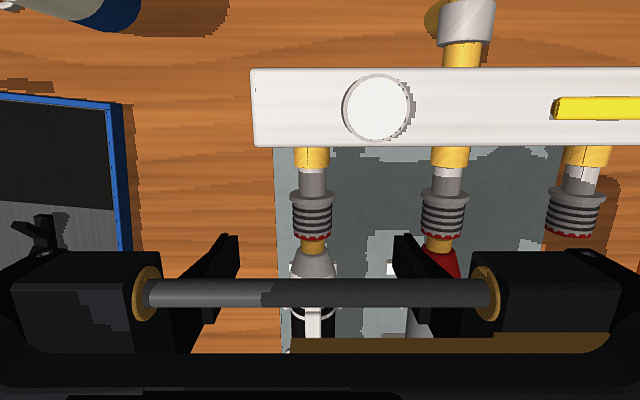

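```bash
python3 -c "
from h import *
a=load('c1.pkl');b=load('c2.pkl');d=load('d2.pkl');
print(tri((a,(167.5,74.5)),(b,(279.5,71.8)),(d,(313.4,237.6))))
print(tri((a,(254.6,71)),(b,(368.2,67.6)),(d,(443.1,236.5))))
for uv in ((313.4,237.6),(443.1,236.5)): print(onz(d,uv,76))
"
```

```text
(array([566.51336113, -84.41221599,  78.73902493]), [1.0107589530357584, 0.513410415253743, 0.838585409129893])
(array([ 567.4885037 , -177.59044489,   78.81671187]), [0.9996908502242249, 0.5238938126551415, 0.9831958401717836])
[564.49647342 -83.98581752  76.        ]
[ 565.32209711 -178.44453233   76.        ]
```

>>> {"method": "servo_tool", "body": {
  "commands": [
    [[-0.02, -0.015, 0.2], [0, 0, -0.004], 0.3],
    [[0, 0, 0.2], [0, 0, 0], 0.3],
    [[0, 0, 0.1], [0, 0, 0], 0.3],
    [[0, 0, 0], [0, 0, 0], 0.3]
  ]
}}

```text
t: 3.25
tool_pos: [584.3, -87.8, 93.6]
ee_rot: [0.71, -0.704, 0.013, 0.0]
wrist_force: [-0.1, -0.7, 0.2]
gripper_width: 64.8
```

```bash
python3 -c "
from h import *
go((580.5,-83.2,73),-89.5)"
```

```text
t 3.25 pos [584.3 -87.8  93.6] yaw -89.49 w 64.8 F [-0.1 -0.7  0.2]
d world [ -3.8   4.6 -20.6] turn deg [-1.07 -1.09  0.02] units [-0.0179 -0.0181  0.0003]
shift in NOW frame units [-0.0421  0.0346  0.1705] in GOAL frame units [-0.0389  0.0314  0.1719]
```

>>> {"method": "servo_tool", "body": {
  "commands": [
    [[-0.04, 0.04, 0.1], [-0.018, -0.018, 0], 0.3],
    [[0, 0, 0.07], [0, 0, 0], 0.3],
    [[0, 0, 0], [0, 0, 0], 0.3]
  ]
}}

```text
t: 3.55
tool_pos: [580.6, -83.8, 74.5]
ee_rot: [0.71, -0.704, 0.001, -0.001]
wrist_force: [0.2, 0.5, 0.7]
gripper_width: 61.2
```

```bash
python3 -c "
from h import *
go((580,-83.7,73),-89.5)"
```

```text
t 3.55 pos [580.6 -83.8  74.5] yaw -89.5 w 61.2 F [0.2 0.5 0.7]
d world [-0.6  0.1 -1.5] turn deg [-0.17 -0.02  0.  ] units [-0.0028 -0.0003  0.    ]
shift in NOW frame units [-0.0009  0.0051  0.0125] in GOAL frame units [-0.0009  0.0051  0.0125]
```

Close on the sleeve.

>>> {"method": "servo_tool", "body": {
  "commands": [
    [[0, 0, 0], [0, 0, 0], 1],
    [[0, 0, 0], [0, 0, 0], 1],
    [[0, 0, 0], [0, 0, 0], 1],
    [[0, 0, 0], [0, 0, 0], 1],
    [[0, 0, 0], [0, 0, 0], 1]
  ],
  "grip_force": 40
}}

```text
t: 4.05
tool_pos: [581.6, -84.1, 75.5]
ee_rot: [0.71, -0.704, 0.002, -0.001]
wrist_force: [0.2, 0.2, 0.4]
gripper_width: 29.0
```

>>> {"method": "servo_tool", "body": {
  "commands": [
    [[0, -0.03, 0], [0, 0, 0], 1],
    [[0, -0.03, 0], [0, 0, 0], 1],
    [[0, -0.03, 0], [0, 0, 0], 1]
  ]
}}

```text
t: 4.35
tool_pos: [582.5, -83.6, 75.5]
ee_rot: [0.711, -0.703, -0.007, 0.006]
wrist_force: [-8.2, -2.7, 6.0]
gripper_width: 27.8
```

```bash
python3 -c "
from h import *
go((580,-83.7,73),-89.5)"
```

```text
t 4.35 pos [582.5 -83.6  75.5] yaw -89.31 w 27.8 F [-8.2 -2.7  6. ]
d world [-2.5 -0.1 -2.5] turn deg [1.05 0.04 0.19] units [0.0175 0.0006 0.0032]
shift in NOW frame units [0.0006 0.0206 0.0215] in GOAL frame units [0.0006 0.021  0.0211]
```

>>> {"method": "servo_tool", "body": {
  "commands": [
    [[0, -0.07, 0], [0, 0, 0], 1],
    [[0, -0.07, 0], [0, 0, 0], 1],
    [[0, -0.07, 0], [0, 0, 0], 1]
  ]
}}

```text
t: 4.65
tool_pos: [592.5, -83.5, 75.3]
ee_rot: [0.712, -0.701, -0.02, 0.019]
wrist_force: [-18.1, -4.6, 13.2]
gripper_width: 27.9
```

```bash
python3 -c "
from h import *
go((580,-83.7,73),-89.5)
snap('wrist','e1')"
```

```text
t 4.65 pos [592.5 -83.5  75.3] yaw -89.1 w 27.9 F [-18.1  -4.6  13.2]
d world [-12.5  -0.2  -2.3] turn deg [3.14 0.15 0.4 ] units [0.0524 0.0026 0.0067]
shift in NOW frame units [0.     0.1031 0.0246] in GOAL frame units [0.0007 0.1043 0.0189]
```

View pics/e1.png

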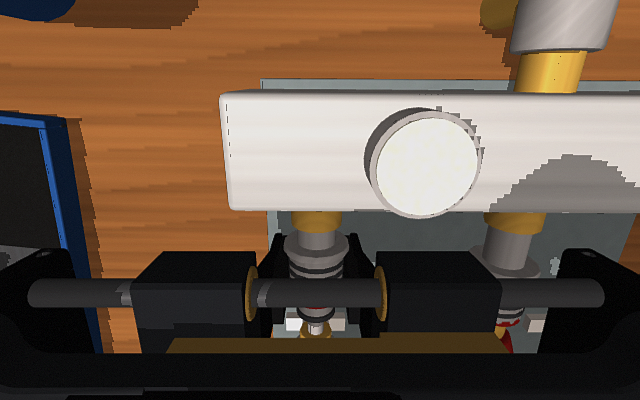

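>>> {"method": "servo_tool", "body": {
  "commands": [
    [[0, 0, 0], [0, 0, 0], 0.4],
    [[0, 0, 0], [0, 0, 0], 0.4],
    [[0, 0, 0], [0.05, 0, 0], 0.3],
    [[0, 0, -0.2], [0, 0, 0], 0.3],
    [[0, 0, -0.3], [0, 0, 0], 0.3],
    [[0, 0, -0.3], [0, 0, 0], 0.3],
    [[0, 0, 0], [0, 0, 0], 0]
  ]
}}

```text
t: 5.4
tool_pos: [584.6, -81.6, 171.9]
ee_rot: [0.712, -0.702, -0.014, 0.006]
wrist_force: [1.1, 0.1, 0.1]
gripper_width: 63.6
```

```bash
python3 -c "
from h import *
go((580,-83.7,146),-89.5)
snap('wrist','e2');snap('top','e3')
d=load('e3.pkl');crop(d,300,120,460,260,4,'pics/e3.png')"
```

```text
t 5.4 pos [584.6 -81.6 171.9] yaw -89.14 w 63.6 F [1.1 0.1 0.1]
d world [ -4.6  -2.1 -25.9] turn deg [1.6  0.61 0.37] units [0.0266 0.0102 0.0062]
shift in NOW frame units [0.0192 0.0325 0.2166] in GOAL frame units [0.0171 0.0384 0.2158]
```

View pics/e2.png

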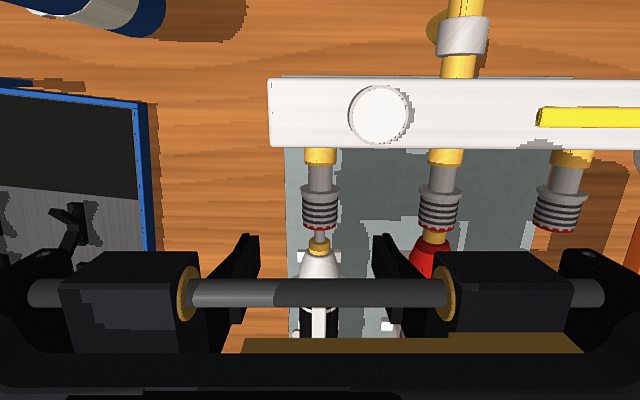

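View pics/e3.png

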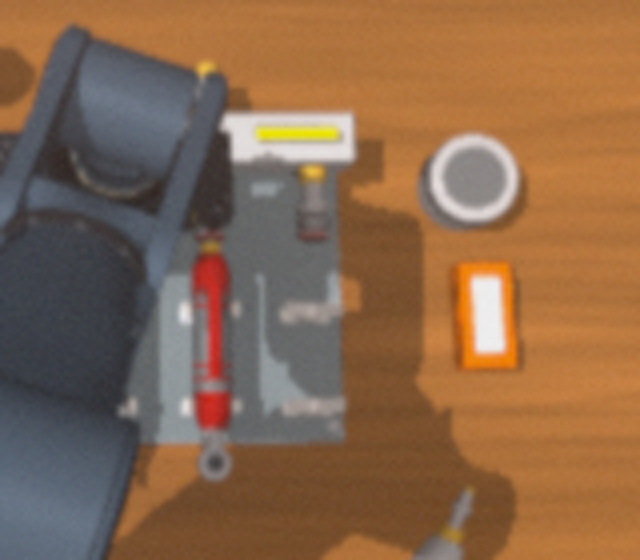

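>>> {"method": "servo_tool", "body": {
  "commands": [
    [[0.25, 0.035, 0.05], [0.027, 0.01, 0.006], 0.3],
    [[0.25, 0, 0.05], [0, 0, 0], 0.3],
    [[0.28, 0, 0.05], [0, 0, 0], 0.3],
    [[0, 0, 0], [0, 0, 0], 0.3]
  ]
}}

```text
t: 5.9
tool_pos: [575.2, -174.1, 143.4]
ee_rot: [0.712, -0.703, -0.008, 0.003]
wrist_force: [-0.1, -0.3, -0.6]
gripper_width: 61.5
```

```bash
python3 -c "
from h import *
go((580.5,-178.2,74),-89.5)
"
```

```text
t 5.9 pos [ 575.2 -174.1  143.4] yaw -89.28 w 61.5 F [-0.1 -0.3 -0.6]
d world [  5.3  -4.1 -69.4] turn deg [0.86 0.38 0.22] units [0.0143 0.0064 0.0037]
shift in NOW frame units [ 0.0388 -0.0522  0.5771] in GOAL frame units [ 0.0348 -0.0437  0.5781]
```

>>> {"method": "servo_tool", "body": {
  "commands": [
    [[0.035, -0.045, 0.05], [0.015, 0.007, 0.004], 0.3],
    [[0, 0, 0.2], [0, 0, 0], 0.3],
    [[0, 0, 0.2], [0, 0, 0], 0.3],
    [[0, 0, 0], [0, 0, 0], 0.3]
  ]
}}

```text
t: 6.3
tool_pos: [579.1, -176.2, 83.0]
ee_rot: [0.71, -0.705, -0.002, 0.0]
wrist_force: [-0.2, 0.1, -0.6]
gripper_width: 61.0
```

```bash
python3 -c "
from h import *
go((580.5,-178.2,74),-89.5)
"
```

```text
t 6.3 pos [ 579.1 -176.2   83. ] yaw -89.59 w 61.0 F [-0.2  0.1 -0.6]
d world [ 1.4 -2.  -9. ] turn deg [ 0.16  0.14 -0.09] units [ 0.0027  0.0023 -0.0015]
shift in NOW frame units [ 0.017  -0.0119  0.0751] in GOAL frame units [ 0.0169 -0.0117  0.0752]
```

>>> {"method": "servo_tool", "body": {
  "commands": [
    [[0.017, -0.012, 0.075], [0, 0, 0], 0.3],
    [[0, 0, 0], [0, 0, 0], 0.3],
    [[0, 0, 0], [0, 0, 0], 1],
    [[0, 0, 0], [0, 0, 0], 1],
    [[0, 0, 0], [0, 0, 0], 1],
    [[0, 0, 0], [0, 0, 0], 1],
    [[0, 0, 0], [0, 0, 0], 1],
    [[0, 0, 0], [0, 0, 0], 1]
  ]
}}

```text
t: 7.1
tool_pos: [582.5, -178.7, 75.8]
ee_rot: [0.711, -0.703, 0.001, 0.0]
wrist_force: [1.0, -0.8, -3.6]
gripper_width: 27.6
```

>>> {"method": "servo_tool", "body": {
  "commands": [
    [[0, -0.05, 0], [0, 0, 0], 1],
    [[0, -0.07, 0], [0, 0, 0], 1],
    [[0, -0.07, 0], [0, 0, 0], 1],
    [[0, -0.07, 0], [0, 0, 0], 1]
  ]
}}

```text
t: 7.5
tool_pos: [593.6, -178.5, 75.4]
ee_rot: [0.713, -0.701, -0.018, 0.016]
wrist_force: [-22.2, -6.5, 12.8]
gripper_width: 28.0
```

>>> {"method": "servo_tool", "body": {
  "commands": [
    [[0, 0, 0], [0, 0, 0], 0.4],
    [[0, 0, 0], [0, 0, 0], 0.4],
    [[0, 0, 0], [0.04, 0, 0], 0.3],
    [[0, 0, -0.2], [0, 0, 0], 0.3],
    [[0, 0.1, -0.3], [0, 0, 0], 0.3],
    [[0, 0.3, -0.3], [0, 0, 0], 0],
    [[0, 0.3, -0.2], [0, 0, 0], 0],
    [[0, 0.3, 0], [0, 0, 0], 0],
    [[0, 0, 0], [0, 0, 0], 0]
  ]
}}

```text
t: 8.4
tool_pos: [464.0, -176.2, 202.3]
ee_rot: [0.713, -0.701, -0.016, 0.004]
wrist_force: [-0.2, 0.7, -0.1]
gripper_width: 83.3
```

```bash
python3 -c "
from h import *
go((460,-180,150),-89.5)
snap('wrist','f1')"
```

```text
t 8.4 pos [ 464.  -176.2  202.3] yaw -89.1 w 83.3 F [-0.2  0.7 -0.1]
d world [ -4.   -3.8 -52.3] turn deg [1.65 0.96 0.41] units [0.0275 0.016  0.0068]
shift in NOW frame units [0.0384 0.0215 0.4365] in GOAL frame units [0.0313 0.0338 0.4362]
```

View pics/f1.png

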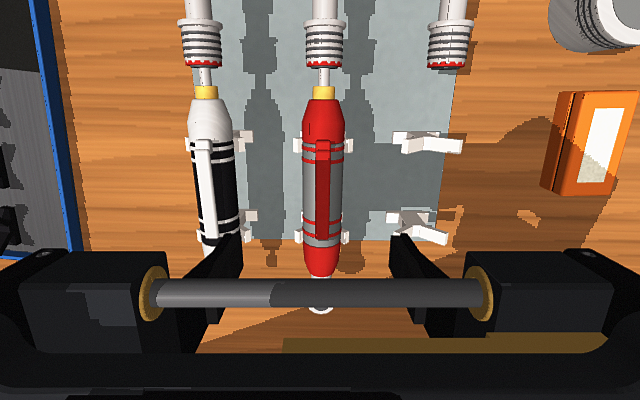

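>>> {"method": "servo_tool", "body": {
  "commands": [
    [[-0.2, 0, -0.3], [0.027, 0.016, 0.007], 0],
    [[-0.36, 0.01, -0.12], [0, 0, 0], 0],
    [[-0.36, 0.01, -0.12], [0, 0, 0], 0],
    [[-0.36, 0.01, -0.1], [0, 0, 0], 0],
    [[-0.36, 0, -0.1], [0, 0, 0], 0],
    [[-0.36, 0, -0.1], [0, 0, 0], 0],
    [[-0.36, 0, 0], [0, 0, 0], 0],
    [[-0.36, 0, 0], [0, 0, 0], 0],
    [[-0.3, 0, 0], [0, 0, 0], 0],
    [[0, 0, 0], [0, 0, 0], 0]
  ]
}}

```text
t: 9.45
tool_pos: [478.7, 200.4, 309.0]
ee_rot: [0.708, -0.706, 0.008, -0.011]
wrist_force: [-0.2, -1.0, -0.8]
gripper_width: 86.8
```

```bash
python3 -c "
from h import *
go((450,240,300),-89.5)
snap('wrist','g1')"
```

```text
t 9.45 pos [478.7 200.4 309. ] yaw -89.77 w 86.8 F [-0.2 -1.  -0.8]
d world [-28.7  39.6  -9. ] turn deg [-1.52  0.22 -0.28] units [-0.0253  0.0037 -0.0046]
shift in NOW frame units [-0.3307  0.2401  0.0697] in GOAL frame units [-0.3322  0.2366  0.0747]
```

View pics/g1.png

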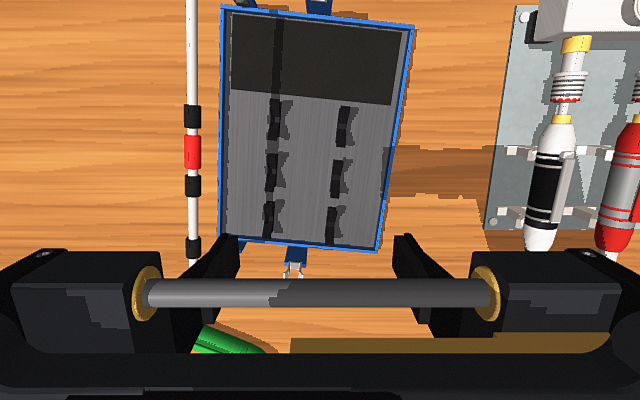

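>>> {"method": "servo_tool", "body": {
  "commands": [
    [[-0.36, 0, 0], [0, 0, 0], 0],
    [[-0.36, 0, 0], [0, 0, 0], 0],
    [[0, 0, 0], [0, 0, 0], 0]
  ]
}}

```text
t: 9.8
tool_pos: [482.0, 285.4, 308.5]
ee_rot: [-0.706, 0.708, -0.009, 0.01]
wrist_force: [0.2, -0.3, 1.1]
gripper_width: 87.1
```

```bash
python3 -c "
from h import *
go((450,240,300),-89.5)
snap('wrist','g2')"
```

```text
t 9.8 pos [482.  285.4 308.5] yaw -90.1 w 87.1 F [ 0.2 -0.3  1.1]
d world [-32.  -45.4  -8.5] turn deg [-1.58  0.07 -0.6 ] units [-0.0264  0.0012 -0.01  ]
shift in NOW frame units [0.3793 0.2679 0.0632] in GOAL frame units [0.3764 0.27   0.0711]
```

View pics/g2.png

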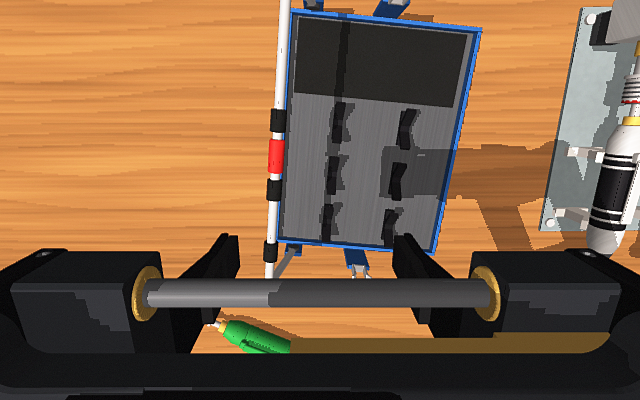

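Run:
```python
from h import *
for n,x0 in (("g1",180),("g2",240)):
    d=load(n+".pkl"); crop(d,x0,0,x0+260,290,2.05 if 0 else 2.0,f"pics/{n}c.png")
    im=d["img"].copy();hsv=cv2.cvtColor(im,cv2.COLOR_RGB2HSV)
    m=((hsv[...,0]>100)&(hsv[...,0]<125)&(hsv[...,1]>130)&(hsv[...,2]>60)).astype(np.uint8);m[:, :180]=0;m[258:]=0;m[:,490:]=0
    cs,_=cv2.findContours(m,cv2.RETR_EXTERNAL,cv2.CHAIN_APPROX_NONE);c=max(cs,key=lambda c:cv2.contourArea(cv2.convexHull(c)))
    print(n,cv2.boundingRect(c),cv2.minAreaRect(c))
    h=cv2.convexHull(c); print(cv2.approxPolyDP(h,3,True).reshape(-1,2).tolist())
    m=(((hsv[...,0]<8)|(hsv[...,0]>172))&(hsv[...,1]>140)&(hsv[...,2]>90)).astype(np.uint8);m[:,:150]=0;m[200:]=0;m[:,320:]=0
    k,l,st,c=cv2.connectedComponentsWithStats(m);print([(c[i].round(1).tolist(),st[i].tolist()) for i in range(1,k) if st[i][4]>50])
a=np.hstack([cv2.resize(cv2.imread(f"pics/{n}c.png"),(390,435)) for n in("g1","g2")]);cv2.imwrite("pics/g12.png",a)
```

```text
g1 (217, 0, 198, 258) ((315.356689453125, 128.6023406982422), (194.26194763183594, 257.6429443359375), 0.8550974130630493)
[[414, 25], [377, 252], [286, 257], [239, 252], [217, 238], [221, 4], [247, 0], [331, 0]]
[([192.0, 151.9], [184, 135, 17, 35, 569])]
g2 (284, 0, 198, 256) ((365.6431884765625, 115.98068237304688), (190.81524658203125, 244.89891052246094), 11.965129852294922)
[[303, 0], [409, 0], [481, 28], [433, 255], [425, 253], [284, 109], [290, 13]]
[([275.7, 155.9], [268, 139, 17, 35, 525])]
```

View pics/g12.png

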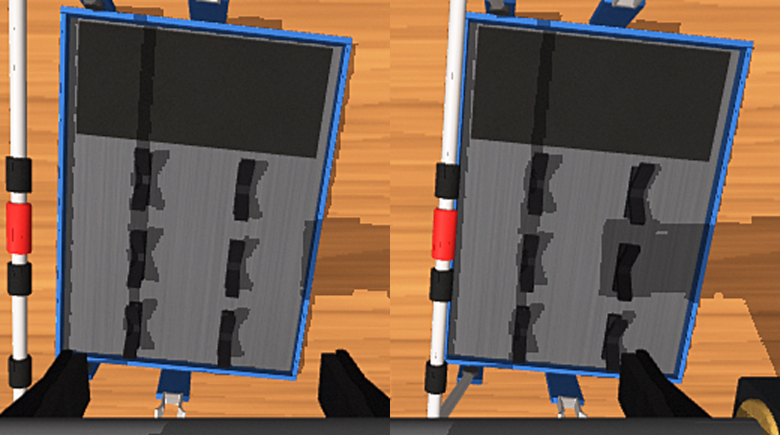

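Run:
```python
from h import *
a=load("g1.pkl");b=load("g2.pkl");t=load("a_top.pkl");s=load("a_side.pkl")
P={}
for n,p,q in [("TL",(221.3,5.3),(291.3,8.7)),("TR",(414,25.3),(481.3,28)),("BR",(378,252),(434.7,253.3)),("grip",(192.3,152.4),(276.2,156.4))]:
    X,e=tri((a,p),(b,q)); P[n]=X; print(n,X.round(1),np.round(e,1), onz(a,p,18).round(1),onz(b,q,18).round(1))
BL=onz(a,(218,240),18);print("BL",BL)
# rigid 2D fit, z=18 means
loc=np.array([[165,120],[165,-120],[-145,-120],[-145,120]],float)
W=np.array([(onz(a,(221.3,5.3),18)+onz(b,(291.3,8.7),18))[:2]/2,(onz(a,(414,25.3),18)+onz(b,(481.3,28),18))[:2]/2,(onz(a,(378,252),18)+onz(b,(434.7,253.3),18))[:2]/2,BL[:2]])
lm=loc.mean(0);wm=W.mean(0);H=(loc-lm).T@(W-wm);U,S,V=np.linalg.svd(H);R=V.T@U.T
tt=wm-R@lm;yaw=np.degrees(np.arctan2(R[1,0],R[0,0]));print("carrier origin",tt,"yaw",yaw,"resid",(W-(loc@R.T+tt)).round(1).tolist())
def c2w(x,y):return R@np.array([x,y])+tt
for n,p in dict(lane0=(-105,0),lane1=(-35,0),lane2=(35,0),bay=(113,0),griphome=(0,0)).items():print(n,c2w(*p).round(1))
g=R.T@(P["grip"][:2]-tt);print("grip in carrier",g.round(1),P["grip"][2])
# saddle check predicted pixels
for nm,x in (("l0",-105),("l1",-35),("l2",35)):
  for y in(-45,45):
    w=c2w(x,y); print(nm,y,[ (proj(d,[*w,20])).round() for d in(a,b)])
```

```text
TL [674.3 315.   26.7] [0.2 0.2] [676.6 317.3  18. ] [676.8 315.6  18. ]
TR [655.3  81.6  17.9] [0.1 0.1] [655.4  81.6  18. ] [655.2  81.6  18. ]
BR [350.3 108.2  16.6] [0.4 0.4] [350.5 108.5  18. ] [351.5 108.9  18. ]
grip [513.5 326.  132.4] [0. 0.] [497.9 370.8  18. ] [496.9 340.4  18. ]
BL [368.68277493 345.99538014  18.        ]
carrier origin [502.94855816 214.07098057] yaw -5.079737692059026 resid [[-1.2, -2.5], [-1.4, 1.7], [3.1, 1.3], [-0.5, -0.4]]
lane0 [398.4 223.4]
lane1 [468.1 217.2]
lane2 [537.8 211. ]
bay [615.5 204.1]
griphome [502.9 214.1]
grip in carrier [  0.6 112.5] 132.35770713394925
l0 -45 [array([332., 225.]), array([390., 227.])]
l0 45 [array([270., 219.]), array([328., 222.])]
l1 -45 [array([337., 178.]), array([398., 180.])]
l1 45 [array([272., 172.]), array([333., 174.])]
l2 -45 [array([343., 126.]), array([406., 129.])]
l2 45 [array([275., 120.]), array([339., 123.])]
```

Run:
```python
from h import *
f=load("f1.pkl");g=load("g1.pkl")
# yellow collar centroids
def yel(d):
    hsv=cv2.cvtColor(d["img"],cv2.COLOR_RGB2HSV)
    m=((hsv[...,0]>18)&(hsv[...,0]<32)&(hsv[...,1]>100)&(hsv[...,2]>150)).astype(np.uint8);m[245:]=0
    n,l,st,c=cv2.connectedComponentsWithStats(m);return [(c[i].round(1).tolist(),st[i].tolist()) for i in range(1,n) if st[i][4]>50]
yf=yel(f);yg=yel(g);print(yf,yg)
for c,_ in yf: print(onz(f,np.array(c)+.5,76).round(1))
for p,q in (((205.9,92.9),None),((323.9,92.9),None)):pass
for c,_ in yf:
  for k,_ in yg:
    X,e=tri((f,np.array(c)+.5),(g,np.array(k)+.5))
    if max(e)<4: print(c,k,X.round(1),np.round(e,1))
```

```text
[([204.4, 92.0], [195, 86, 20, 13, 242]), ([322.8, 92.0], [313, 86, 21, 13, 259])] [([577.2, 43.7], [562, 35, 30, 19, 411]), ([561.5, 118.9], [552, 115, 20, 9, 154])]
[545.7 -84.   76. ]
[ 547.2 -178.2   76. ]
[204.4, 92.0] [561.5, 118.9] [545.5 -83.   73.1] [0.2 0.2]
[322.8, 92.0] [561.5, 118.9] [ 543.7 -179.1  -54.9] [2.3 2.3]
```

>>> {"method": "servo_tool", "body": {
  "commands": [
    [[0.36, 0.02, 0.08], [-0.026, 0, -0.01], 0],
    [[0.37, 0.02, 0.14], [0, 0, 0], 0],
    [[0.37, 0.02, 0.14], [0, 0, 0], 0],
    [[0.37, 0.02, 0.14], [0, 0, 0], 0],
    [[0.37, 0.02, 0.14], [0, 0, 0], 0],
    [[0.37, 0.02, 0.14], [0, 0, 0], 0],
    [[0.37, 0.02, 0.14], [0, 0, 0], 0],
    [[0.37, 0.02, 0.14], [0, 0, 0], 0],
    [[0, 0, 0], [0, 0, 0], 0]
  ]
}}

```text
t: 10.75
tool_pos: [467.4, -93.5, 180.2]
ee_rot: [-0.707, 0.707, -0.005, 0.001]
wrist_force: [-0.6, 0.5, -1.3]
gripper_width: 86.6
```

```bash
python3 -c "
from h import *
go((461,-84.3,130),-89.5)
"
```

```text
t 10.75 pos [467.4 -93.5 180.2] yaw -90.04 w 86.6 F [-0.6  0.5 -1.3]
d world [ -6.4   9.2 -50.2] turn deg [-0.44 -0.32 -0.54] units [-0.0073 -0.0053 -0.0089]
shift in NOW frame units [-0.0786  0.0569  0.4171] in GOAL frame units [-0.0768  0.053   0.4179]
```

>>> {"method": "servo_tool", "body": {
  "commands": [
    [[-0.077, 0.053, 0.1], [-0.007, -0.005, -0.009], 0.2],
    [[0, 0, 0.2], [0, 0, 0], 0.2],
    [[0, 0, 0.1], [0, 0, 0], 0.2],
    [[0, 0, 0], [0, 0, 0], 0.2]
  ]
}}

```text
t: 11.15
tool_pos: [459.1, -90.7, 131.7]
ee_rot: [-0.706, 0.708, -0.0, -0.0]
wrist_force: [0.1, -0.4, 0.6]
gripper_width: 70.5
```

```bash
python3 -c "
from h import *
go((461,-84.3,73),-89.5)
"
```

```text
t 11.15 pos [459.1 -90.7 131.7] yaw -90.2 w 70.5 F [ 0.1 -0.4  0.6]
d world [  1.9   6.4 -58.7] turn deg [ 0.02 -0.06 -0.7 ] units [ 0.0003 -0.001  -0.0117]
shift in NOW frame units [-0.0538 -0.0159  0.4888] in GOAL frame units [-0.0531 -0.0164  0.4888]
```

>>> {"method": "servo_tool", "body": {
  "commands": [
    [[-0.055, -0.016, 0], [0, 0, -0.012], 0.2],
    [[0, 0, 0.2], [0, 0, 0], 0.2],
    [[0, 0, 0.1], [0, 0, 0], 0.2],
    [[0, 0, 0], [0, 0, 0], 0.2]
  ]
}}

```text
t: 11.55
tool_pos: [463.1, -84.5, 98.2]
ee_rot: [0.711, -0.704, 0.003, -0.001]
wrist_force: [0.7, 0.5, 0.3]
gripper_width: 70.0
```

```bash
python3 -c "
from h import *
go((461,-84.3,73),-89.5)
"
```

```text
t 11.55 pos [463.1 -84.5  98.2] yaw -89.43 w 70.0 F [0.7 0.5 0.3]
d world [ -2.1   0.2 -25.2] turn deg [-0.32 -0.21  0.07] units [-0.0054 -0.0036  0.0011]
shift in NOW frame units [-0.0023  0.0189  0.21  ] in GOAL frame units [-0.0015  0.0177  0.2101]
```

>>> {"method": "servo_tool", "body": {
  "commands": [
    [[0, 0.018, 0.1], [0, 0, 0], 0.2],
    [[0, 0, 0.11], [0, 0, 0], 0.2],
    [[0, 0, 0], [0, 0, 0], 0.2]
  ]
}}

```text
t: 11.85
tool_pos: [463.4, -84.5, 75.8]
ee_rot: [0.711, -0.703, 0.006, -0.002]
wrist_force: [-0.8, -0.8, -0.7]
gripper_width: 69.9
```

```bash
python3 -c "
from h import *
go((461,-84.3,73),-89.5)
"
```

```text
t 11.85 pos [463.4 -84.5  75.8] yaw -89.31 w 69.9 F [-0.8 -0.8 -0.7]
d world [-2.4  0.2 -2.8] turn deg [-0.64 -0.35  0.19] units [-0.0107 -0.0059  0.0032]
shift in NOW frame units [-0.0017  0.0203  0.0229] in GOAL frame units [-0.0015  0.0201  0.0231]
```

Good; take the last millimetres and close.

>>> {"method": "servo_tool", "body": {
  "commands": [
    [[0, 0.02, 0.025], [-0.01, -0.006, 0.003], 0.2],
    [[0, 0, 0], [0, 0, 0], 1],
    [[0, 0, 0], [0, 0, 0], 1],
    [[0, 0, 0], [0, 0, 0], 1],
    [[0, 0, 0], [0, 0, 0], 1],
    [[0, 0, 0], [0, 0, 0], 1],
    [[0, 0, 0], [0, 0, 0], 1]
  ],
  "grip_force": 45
}}

```text
t: 12.55
tool_pos: [463.0, -84.8, 76.4]
ee_rot: [0.71, -0.704, 0.003, -0.001]
wrist_force: [1.0, 0.7, -1.2]
gripper_width: 34.8
```

>>> {"method": "servo_tool", "body": {
  "commands": [
    [[0, 0.12, 0], [0, 0, 0], 1],
    [[0, 0.15, 0], [0, 0, 0], 1],
    [[0, 0.15, 0], [0, 0, 0], 1],
    [[0, 0, 0], [0, 0, 0], 1]
  ]
}}

```text
t: 12.95
tool_pos: [431.9, -87.2, 78.6]
ee_rot: [-0.704, 0.71, -0.022, 0.015]
wrist_force: [-2.6, 4.6, -0.0]
gripper_width: 34.7
```

```bash
python3 -c "
from h import *
go((415,-84.3,73),-89.5)
snap('wrist','i1');snap('side','i2')
crop(load('i2.pkl'),160,110,400,310,2.5,'pics/i2.png')
"
```

```text
t 12.95 pos [431.9 -87.2  78.6] yaw -90.55 w 34.7 F [-2.6  4.6 -0. ]
d world [-16.9   2.9  -5.6] turn deg [-2.97 -0.6  -1.04] units [-0.0495 -0.01   -0.0173]
shift in NOW frame units [-0.0229  0.1433  0.0389] in GOAL frame units [-0.0251  0.1406  0.0465]
```

View pics/i1.png

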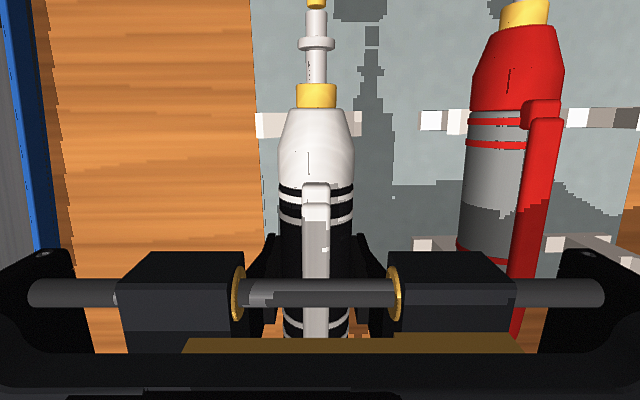

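View pics/i2.png

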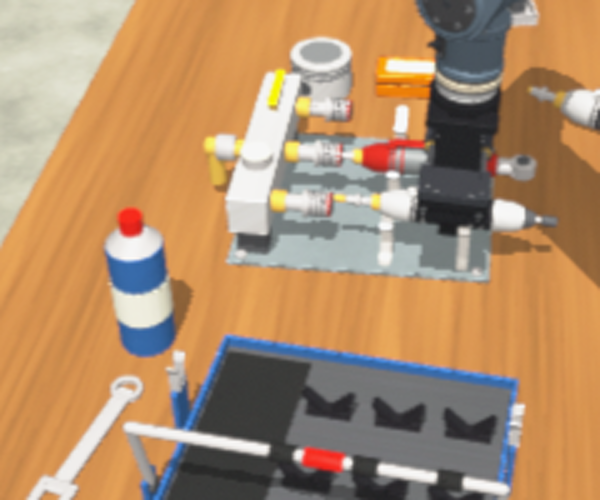

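>>> {"method": "servo_tool", "body": {
  "commands": [
    [[0, 0.15, 0], [-0.02, 0, 0], 1],
    [[-0.02, 0.1, 0], [-0.03, -0.01, 0], 1],
    [[0, 0, -0.2], [0, 0, -0.015], 1],
    [[0, 0, -0.2], [0, 0, 0], 1],
    [[0, 0, 0], [0, 0, 0], 1]
  ]
}}

```text
t: 13.55
tool_pos: [431.5, -89.8, 129.8]
ee_rot: [-0.703, 0.711, -0.03, 0.017]
wrist_force: [0.4, -0.1, -3.6]
gripper_width: 35.1
```

```bash
python3 -c "
from h import *
go((537.8,171,128),-5.1)
snap('wrist','i3');snap('side','i4')
crop(load('i4.pkl'),160,110,400,310,2.5,'pics/i4.png')
"
```

```text
t 13.55 pos [431.5 -89.8 129.8] yaw -90.69 w 35.1 F [ 0.4 -0.1 -3.6]
d world [106.3 260.8  -1.8] turn deg [ -2.31  -3.7  -85.51] units [-0.0385 -0.0616 -1.4252]
shift in NOW frame units [-2.1835 -0.8596  0.0327] in GOAL frame units [ 0.6893 -2.2433  0.0149]
```

View pics/i3.png

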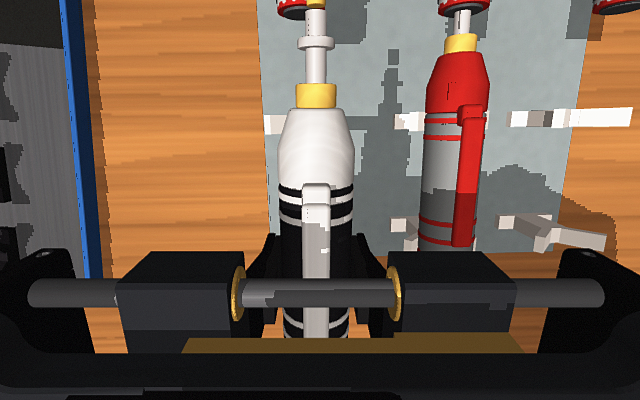

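View pics/i4.png

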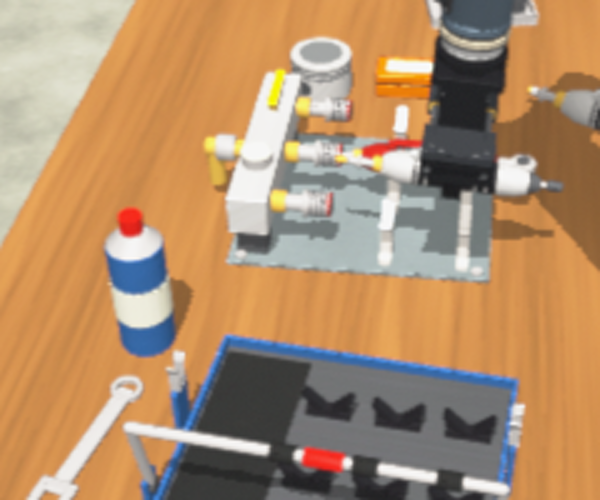

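>>> {"method": "servo_tool", "body": {
  "commands": [
    [[-0.2, -0.1, 0], [0, 0, 0], 1],
    [[-0.31, -0.123, 0], [0, 0, 0], 1],
    [[-0.31, -0.123, 0], [0, 0, 0], 1],
    [[-0.31, -0.123, 0], [0, 0, 0], 1],
    [[-0.31, -0.123, 0], [0, 0, 0], 1],
    [[-0.31, -0.123, 0], [0, 0, 0], 1],
    [[-0.31, -0.123, 0], [0, 0, 0], 1],
    [[0, 0, 0], [0, 0, 0], 1]
  ]
}}

```text
t: 14.45
tool_pos: [529.6, 163.5, 114.4]
ee_rot: [-0.699, 0.715, -0.018, 0.008]
wrist_force: [0.2, -0.1, -3.0]
gripper_width: 35.0
```

>>> {"method": "servo_tool", "body": {
  "commands": [
    [[0, 0, 0], [0, 0, -0.12], 1],
    [[0, 0, 0], [0, 0, -0.12], 1],
    [[0, 0, 0], [0, 0, -0.12], 1],
    [[0, 0, 0], [0, 0, -0.12], 1],
    [[0, 0, 0], [0, 0, -0.12], 1],
    [[0, 0, 0], [0, 0, -0.12], 1],
    [[0, 0, 0], [0, 0, -0.12], 1],
    [[0, 0, 0], [0, 0, -0.12], 1],
    [[0, 0, 0], [0, 0, -0.12], 1],
    [[0, 0, 0], [0, 0, -0.12], 1],
    [[0, 0, 0], [0, 0, -0.12], 1],
    [[0, 0, 0], [0, 0, 0], 1]
  ]
}}

```text
t: 15.65
tool_pos: [506.6, 154.0, 88.0]
ee_rot: [0.997, -0.078, -0.011, 0.012]
wrist_force: [0.2, 0.6, -3.8]
gripper_width: 34.9
```

```bash
python3 -c "
from h import *
go((534,171,115),-5.1)
"
```

```text
t 15.65 pos [506.6 154.   88. ] yaw -8.96 w 34.9 F [ 0.2  0.6 -3.8]
d world [27.4 17.  27. ] turn deg [ 1.46  1.16 -3.84] units [ 0.0243  0.0193 -0.0641]
shift in NOW frame units [ 0.1993 -0.1697 -0.2336] in GOAL frame units [ 0.2151 -0.1616 -0.2252]
```

>>> {"method": "servo_tool", "body": {
  "commands": [
    [[0.1, 0, -0.06], [0.024, 0.02, -0.064], 1],
    [[0.1, -0.15, -0.02], [0, 0, 0], 1],
    [[0, -0.15, -0.02], [0, 0, 0], 1],
    [[0, -0.15, -0.02], [0, 0, 0], 1],
    [[0, 0, 0], [0, 0, 0], 1]
  ]
}}

```text
t: 16.15
tool_pos: [530.6, 201.8, 94.8]
ee_rot: [0.999, -0.053, -0.008, 0.001]
wrist_force: [-0.3, -0.5, -3.1]
gripper_width: 35.3
```

```bash
python3 -c "
from h import *
go((537.8,213,43),-5.1)
snap('wrist','j1');snap('side','j2')
crop(load('j2.pkl'),160,180,420,350,3,'pics/j2.png')
"
```

```text
t 16.15 pos [530.6 201.8  94.8] yaw -6.12 w 35.3 F [-0.3 -0.5 -3.1]
d world [  7.2  11.2 -51.8] turn deg [ 0.19  0.86 -1.02] units [ 0.0032  0.0144 -0.017 ]
shift in NOW frame units [ 0.0565 -0.1007  0.4305] in GOAL frame units [ 0.0518 -0.0983  0.4316]
```

View pics/j1.png

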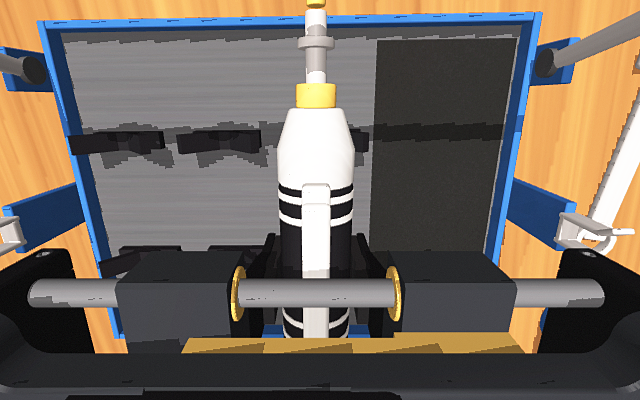

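View pics/j2.png

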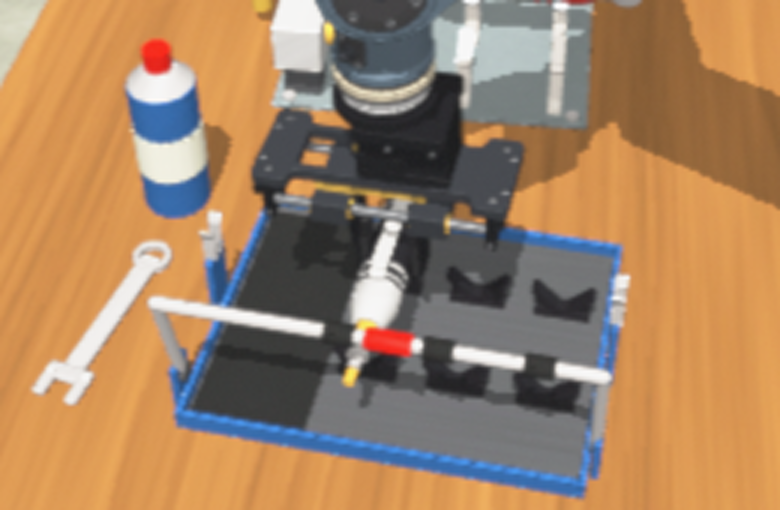

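Run:
```python
from h import *
d=load("j1.pkl")
th=np.radians(-5.08);R=np.array([[np.cos(th),-np.sin(th)],[np.sin(th),np.cos(th)]]);o=np.array([502.95,214.07])
for x in(-105,-35,35):
    for s in (-26,26):
        print(x,s,proj(d,[*(R@[x+s,45-6]+o),36]).round(1),proj(d,[*(R@[x+s,45+6]+o),36]).round(1))
print("corner TL/BL outer",[proj(d,[*(R@p+o),18]).round(1) for p in([-145,120],[165,120])])
```

```text
-105 -26 [ 67.3 158.9] [ 62.4 140. ]
-105 26 [147.4 157.6] [144.  138.7]
-35 -26 [175.4 157.2] [172.4 138.2]
-35 26 [256.6 155.9] [255.2 136.8]
35 -26 [285.  155.5] [284.1 136.3]
35 26 [367.5 154.2] [368.1 134.9]
corner TL/BL outer [array([34. , 24.5]), array([541.3,  12. ])]
```

```bash
python3 -c "
from h import *
d=load('j1.pkl');crop(d,30,0,430,200,2,'pics/j1c.png')"
```

```text
(no output)
```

View pics/j1c.png

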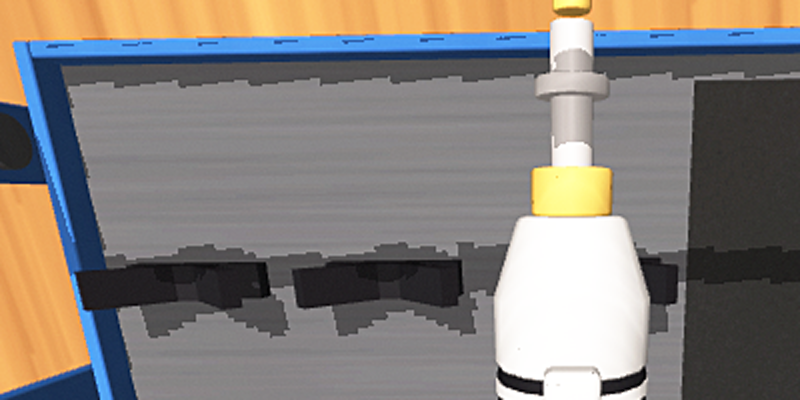

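>>> {"method": "servo_tool", "body": {
  "commands": [
    [[0.055, -0.1, 0.05], [0.003, 0.014, -0.018], 1],
    [[0, 0, 0.08], [0, 0, 0], 1],
    [[0, 0, 0], [0, 0, 0], 1]
  ]
}}

```text
t: 16.55
tool_pos: [536.3, 210.0, 75.9]
ee_rot: [0.999, -0.045, -0.003, 0.001]
wrist_force: [-0.9, 0.5, -4.0]
gripper_width: 35.4
```

```bash
python3 -c "
from h import *
go((538,215,47),-5.1)
"
```

```text
t 16.55 pos [536.3 210.   75.9] yaw -5.15 w 35.4 F [-0.9  0.5 -4. ]
d world [  1.7   5.  -28.9] turn deg [ 0.17  0.3  -0.05] units [ 0.0029  0.005  -0.0008]
shift in NOW frame units [ 0.0115 -0.0431  0.2409] in GOAL frame units [ 0.0103 -0.0423  0.2411]
```

>>> {"method": "servo_tool", "body": {
  "commands": [
    [[0.012, -0.043, 0.06], [0, 0.005, 0], 1],
    [[0, 0, 0.07], [0, 0, 0], 1],
    [[0, 0, 0], [0, 0, 0], 1]
  ]
}}

```text
t: 16.85
tool_pos: [537.8, 214.7, 58.1]
ee_rot: [0.999, -0.045, -0.001, 0.002]
wrist_force: [-0.2, 0.1, -3.6]
gripper_width: 35.0
```

```bash
python3 -c "
from h import *
go((538,215,47),-5.1)
"
```

```text
t 16.85 pos [537.8 214.7  58.1] yaw -5.22 w 35.0 F [-0.2  0.1 -3.6]
d world [  0.2   0.3 -11.1] turn deg [ 0.21  0.07 -0.12] units [ 0.0034  0.0012 -0.0019]
shift in NOW frame units [ 0.0013 -0.0026  0.0924] in GOAL frame units [ 0.0012 -0.0023  0.0924]
```

>>> {"method": "servo_tool", "body": {
  "commands": [
    [[0, -0.003, 0.05], [0, 0, 0], 1],
    [[0, 0, 0.04], [0, 0, 0], 1],
    [[0, 0, 0.02], [0, 0, 0], 1]
  ]
}}

```text
t: 17.15
tool_pos: [539.0, 215.1, 46.1]
ee_rot: [0.999, -0.046, 0.001, 0.002]
wrist_force: [-5.0, -0.7, 27.8]
gripper_width: 34.9
```

```bash
python3 -c "
from h import *
go((538,215,47),-5.1)
"
```

```text
t 17.15 pos [539.  215.1  46.1] yaw -5.26 w 34.9 F [-5.  -0.7 27.8]
d world [-1.  -0.1  0.9] turn deg [ 0.17 -0.07 -0.16] units [ 0.0028 -0.0011 -0.0027]
shift in NOW frame units [-0.0085  0.0018 -0.0076] in GOAL frame units [-0.0085  0.0017 -0.0076]
```

>>> {"method": "servo_tool", "body": {
  "commands": [
    [[0, 0, -0.01], [0, 0, 0], 1],
    [[0, 0, 0], [0, 0, 0], 0.42],
    [[0, 0, 0], [0, 0, 0], 0.42],
    [[0, 0, 0], [0, 0, 0], 0.42],
    [[0, 0, -0.15], [0, 0, 0], 0.42],
    [[0, 0, -0.3], [0, 0, 0], 0.42],
    [[0, 0.15, -0.3], [0, 0, 0], 0.42],
    [[0, 0.2, -0.2], [0, 0, 0], 0.2],
    [[0, 0.2, -0.2], [0, 0, 0], 0],
    [[0, 0, 0], [0, 0, 0], 0]
  ]
}}

```text
t: 18.15
tool_pos: [534.5, 148.5, 190.9]
ee_rot: [0.999, -0.045, 0.003, 0.002]
wrist_force: [0.8, 0.0, -0.3]
gripper_width: 67.2
```

```bash
python3 -c "
from h import *
go((538,165,190),-5.1)
snap('wrist','k1');snap('side','k2')
crop(load('k2.pkl'),160,180,420,350,3,'pics/k2.png')
"
```

```text
t 18.15 pos [534.5 148.5 190.9] yaw -5.13 w 67.2 F [ 0.8  0.  -0.3]
d world [ 3.5 16.5 -0.9] turn deg [ 0.17 -0.31 -0.03] units [ 0.0029 -0.0052 -0.0005]
shift in NOW frame units [ 0.0167 -0.1393  0.0072] in GOAL frame units [ 0.0168 -0.1393  0.0075]
```

View pics/k1.png

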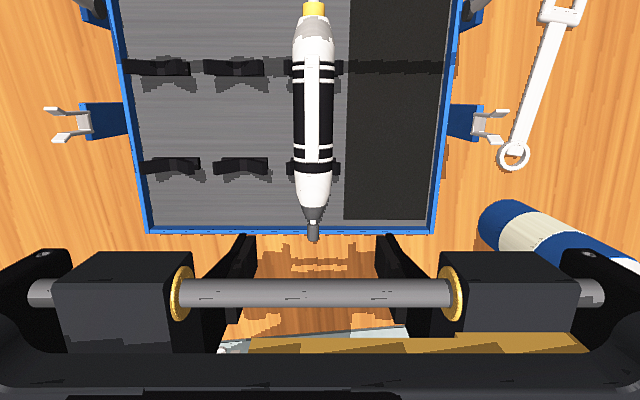

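View pics/k2.png

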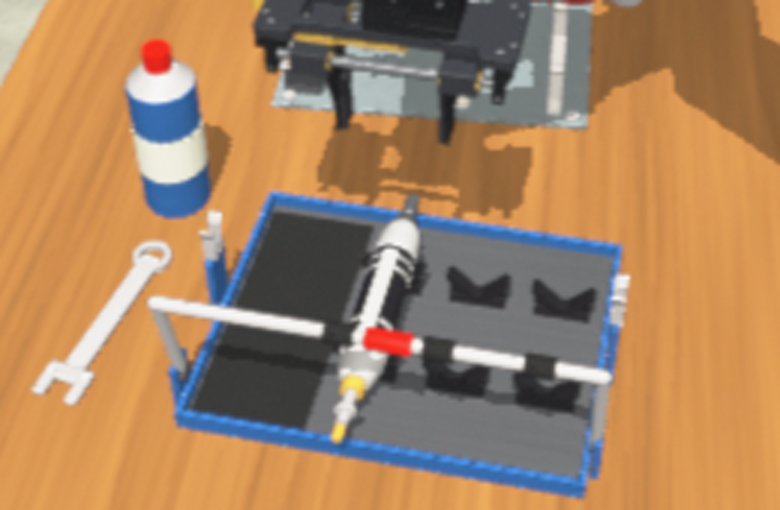

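>>> {"method": "servo_tool", "body": {
  "commands": [
    [[0, 0.2, 0], [0, 0, 0], 0],
    [[-0.1, 0.36, 0], [0, 0, 0], 0],
    [[-0.1, 0.36, 0], [0, 0, 0], 0],
    [[-0.1, 0.36, 0], [0, 0, 0], 0],
    [[-0.1, 0.36, 0], [0, 0, 0], 0],
    [[-0.1, 0.36, 0], [0, 0, 0], 0],
    [[-0.1, 0.36, 0], [0, 0, 0], 0],
    [[-0.1, 0.3, 0], [0, 0, 0], 0],
    [[0, 0, 0], [0, 0, 0], 0]
  ]
}}

```text
t: 19.15
tool_pos: [417.9, -161.4, 176.0]
ee_rot: [0.999, -0.037, -0.007, -0.003]
wrist_force: [0.2, 0.2, -0.3]
gripper_width: 87.4
```

>>> {"method": "servo_tool", "body": {
  "commands": [
    [[0, 0, 0], [0, 0, 0.125], 0],
    [[0, 0, 0], [0, 0, 0.125], 0],
    [[0, 0, 0], [0, 0, 0.125], 0],
    [[0, 0, 0], [0, 0, 0.125], 0],
    [[0, 0, 0], [0, 0, 0.125], 0],
    [[0, 0, 0], [0, 0, 0.125], 0],
    [[0, 0, 0], [0, 0, 0.125], 0],
    [[0, 0, 0], [0, 0, 0.125], 0],
    [[0, 0, 0], [0, 0, 0.125], 0],
    [[0, 0, 0], [0, 0, 0.125], 0],
    [[0, 0, 0], [0, 0, 0.125], 0],
    [[0, 0, 0], [0, 0, 0], 0]
  ]
}}

```text
t: 20.35
tool_pos: [416.8, -141.4, 161.2]
ee_rot: [0.71, -0.704, -0.026, 0.003]
wrist_force: [0.7, 0.2, -0.4]
gripper_width: 87.1
```

```bash
python3 -c "
from h import *
go((462,-179.5,140),-89.5)
snap('wrist','l1')
"
```

```text
t 20.35 pos [ 416.8 -141.4  161.2] yaw -89.59 w 87.1 F [ 0.7  0.2 -0.4]
d world [ 45.2 -38.1 -21.2] turn deg [ 2.3   1.87 -0.06] units [ 0.0383  0.0311 -0.0009]
shift in NOW frame units [ 0.3256 -0.3804  0.1509] in GOAL frame units [ 0.3206 -0.3735  0.1766]
```

View pics/l1.png

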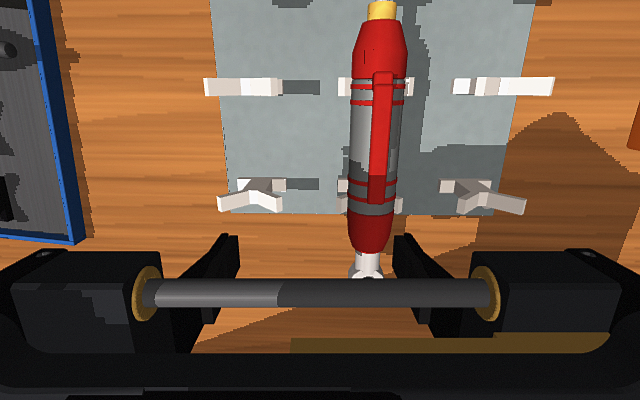

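Ratchet still in place (collar at ~382,8). Line up above it.

>>> {"method": "servo_tool", "body": {
  "commands": [
    [[0.16, -0.187, 0], [0.038, 0.03, 0], 0.2],
    [[0.16, -0.187, 0.05], [0, 0, 0], 0.2],
    [[0, 0, 0.1], [0, 0, 0], 0.2],
    [[0, 0, 0], [0, 0, 0], 0.2]
  ]
}}

```text
t: 20.8
tool_pos: [463.2, -175.8, 138.5]
ee_rot: [0.716, -0.698, -0.003, -0.0]
wrist_force: [-1.2, 0.2, -0.8]
gripper_width: 70.7
```

```bash
python3 -c "
from h import *
go((462,-179.5,75),-89.5)
snap('wrist','l2')
d=load('l2.pkl')
hsv=cv2.cvtColor(d['img'],cv2.COLOR_RGB2HSV)
m=((hsv[...,0]>18)&(hsv[...,0]<32)&(hsv[...,1]>100)&(hsv[...,2]>110)).astype(np.uint8);m[245:]=0
n,l,st,c=cv2.connectedComponentsWithStats(m);
for i in range(1,n):
  if st[i][4]>50: print(c[i],st[i],onz(d,c[i]+.5,76))
"
```

```text
t 20.8 pos [ 463.2 -175.8  138.5] yaw -88.51 w 70.7 F [-1.2  0.2 -0.8]
d world [ -1.2  -3.7 -63.5] turn deg [0.2  0.25 1.  ] units [0.0033 0.0041 0.0166]
shift in NOW frame units [0.0331 0.0086 0.5294] in GOAL frame units [0.031  0.0099 0.5295]
[324.20979021  94.48251748] [311  86  28  18 429] [ 547.12843311 -178.05268061   76.        ]
```

>>> {"method": "servo_tool", "body": {
  "commands": [
    [[0.025, 0.01, 0.05], [0, 0, 0.017], 0.2],
    [[0, 0, 0.2], [0, 0, 0], 0.2],
    [[0, 0, 0.15], [0, 0, 0], 0.2],
    [[0, 0, 0], [0, 0, 0], 0.2]
  ]
}}

```text
t: 21.25
tool_pos: [463.1, -178.7, 90.9]
ee_rot: [0.711, -0.704, -0.0, -0.001]
wrist_force: [-0.8, -0.3, -1.0]
gripper_width: 69.8
```

```bash
python3 -c "
from h import *
go((462,-179,75),-89.5)
"
```

```text
t 21.25 pos [ 463.1 -178.7   90.9] yaw -89.43 w 69.8 F [-0.8 -0.3 -1. ]
d world [ -1.1  -0.3 -15.9] turn deg [-0.06  0.08  0.07] units [-0.001   0.0013  0.0011]
shift in NOW frame units [0.0026 0.0096 0.1323] in GOAL frame units [0.0025 0.0094 0.1324]
```

>>> {"method": "servo_tool", "body": {
  "commands": [
    [[0, 0.01, 0.07], [0, 0, 0], 0.2],
    [[0, 0, 0.065], [0, 0, 0], 0.2],
    [[0, 0, 0], [0, 0, 0], 0.2],
    [[0, 0, 0], [0, 0, 0], 1],
    [[0, 0, 0], [0, 0, 0], 1],
    [[0, 0, 0], [0, 0, 0], 1],
    [[0, 0, 0], [0, 0, 0], 1],
    [[0, 0, 0], [0, 0, 0], 1],
    [[0, 0, 0], [0, 0, 0], 1]
  ]
}}

```text
t: 22.15
tool_pos: [463.1, -179.7, 76.4]
ee_rot: [0.711, -0.703, 0.003, -0.001]
wrist_force: [-0.1, -0.8, -1.6]
gripper_width: 35.0
```

>>> {"method": "servo_tool", "body": {
  "commands": [
    [[0, 0.12, 0], [0, 0, 0], 1],
    [[0, 0.15, 0], [0, 0, 0], 1],
    [[0, 0.15, 0], [0, 0, 0], 1],
    [[0, 0.1, 0], [0, 0, 0], 1],
    [[0, 0, 0], [0, 0, 0], 1]
  ]
}}

```text
t: 22.65
tool_pos: [432.5, -182.8, 79.7]
ee_rot: [-0.697, 0.716, -0.033, 0.021]
wrist_force: [-1.3, 0.5, -3.4]
gripper_width: 34.8
```

```bash
python3 -c "
from h import *
go((415,-179,75),-89.5)
snap('wrist','m1')
snap('side','m2')
crop(load('m2.pkl'),160,110,400,310,2.5,'pics/m2.png')
"
```

```text
t 22.65 pos [ 432.5 -182.8   79.7] yaw -91.58 w 34.8 F [-1.3  0.5 -3.4]
d world [-17.5   3.8  -4.7] turn deg [-4.39 -1.02 -2.04] units [-0.0731 -0.017  -0.034 ]
shift in NOW frame units [-0.0281  0.1489  0.0277] in GOAL frame units [-0.0327  0.1453  0.0395]
```

View pics/m1.png

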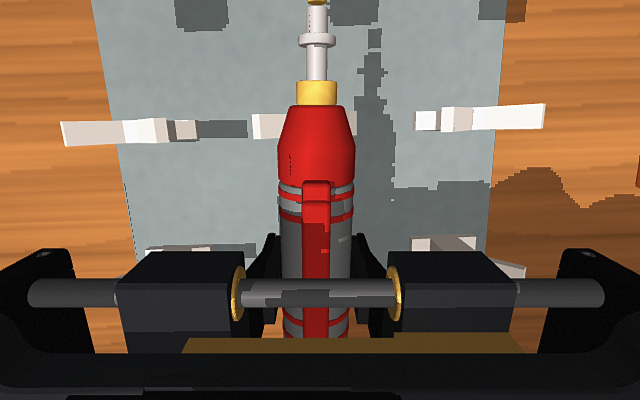

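```bash
python3 -c "
from cell import arm
print(arm.sense()['q'].round(3))"
```

```text
[-0.66   0.605  2.008  0.069  0.46   0.875]
```

View pics/m2.png

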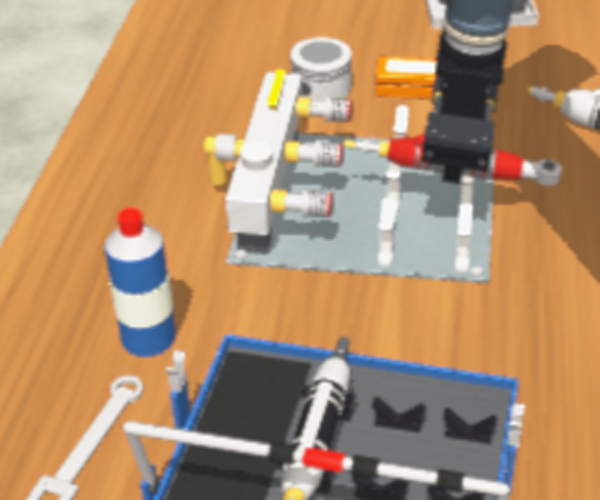

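>>> {"method": "servo_tool", "body": {
  "commands": [
    [[0, 0.15, 0], [-0.04, 0, -0.02], 1],
    [[0, 0.15, 0], [-0.03, 0, 0], 1],
    [[0, 0.05, -0.1], [0, 0, 0], 1],
    [[0, 0, -0.2], [0, 0, 0], 1],
    [[0, 0, -0.2], [0, 0, 0], 1],
    [[0, 0, 0], [0, 0, 0], 1]
  ]
}}

```text
t: 23.35
tool_pos: [421.6, -183.5, 142.7]
ee_rot: [-0.692, 0.721, -0.04, 0.014]
wrist_force: [0.2, -0.5, -4.4]
gripper_width: 35.3
```

```bash
python3 -c "
from h import *
go((464,171,140),-89.5)
"
```

```text
t 23.35 pos [ 421.6 -183.5  142.7] yaw -92.42 w 35.3 F [ 0.2 -0.5 -4.4]
d world [ 42.4 354.5  -2.7] turn deg [-4.33 -2.15 -2.84] units [-0.0722 -0.0359 -0.0473]
shift in NOW frame units [-2.9655 -0.2341 -0.0655] in GOAL frame units [-2.9511 -0.3791  0.0224]
```

>>> {"method": "servo_tool", "body": {
  "commands": [
    [[-0.1, 0, -0.05], [-0.07, -0.036, -0.047], 1],
    [[-0.36, -0.045, -0.02], [0, 0, 0], 1],
    [[-0.36, -0.045, -0.02], [0, 0, 0], 1],
    [[-0.36, -0.045, -0.02], [0, 0, 0], 1],
    [[-0.36, -0.045, -0.02], [0, 0, 0], 1],
    [[-0.36, -0.045, -0.02], [0, 0, 0], 1],
    [[-0.36, -0.045, -0.02], [0, 0, 0], 1],
    [[-0.36, -0.045, -0.02], [0, 0, 0], 1],
    [[0, 0, 0], [0, 0, 0], 1]
  ]
}}

```text
t: 24.25
tool_pos: [454.0, 137.2, 154.0]
ee_rot: [-0.707, 0.707, 0.006, -0.006]
wrist_force: [0.3, -0.4, -3.9]
gripper_width: 34.6
```

```bash
python3 -c "
from h import *
go((464,157,140),-89.5)
"
```

```text
t 24.25 pos [454.  137.2 154. ] yaw -90.02 w 34.6 F [ 0.3 -0.4 -3.9]
d world [ 10.   19.8 -14. ] turn deg [ 0.91  0.01 -0.52] units [ 0.0152  0.0001 -0.0087]
shift in NOW frame units [-0.1652 -0.0852  0.1157] in GOAL frame units [-0.1644 -0.0848  0.117 ]
```

>>> {"method": "servo_tool", "body": {
  "commands": [
    [[-0.05, -0.04, 0], [0, 0, -0.125], 1],
    [[0, -0.04, 0], [0, 0, -0.125], 1],
    [[0, 0, 0], [0, 0, -0.125], 1],
    [[0, 0, 0], [0, 0, -0.125], 1],
    [[0, 0, 0], [0, 0, -0.125], 1],
    [[0, 0, 0], [0, 0, -0.125], 1],
    [[0, 0, 0], [0, 0, -0.125], 1],
    [[0, 0, 0], [0, 0, -0.125], 1],
    [[0, 0, 0], [0, 0, -0.125], 1],
    [[0, 0, 0], [0, 0, -0.125], 1],
    [[0, 0, 0], [0, 0, -0.125], 1],
    [[0, 0, 0], [0, 0, 0], 1]
  ]
}}

```text
t: 25.45
tool_pos: [449.9, 131.9, 134.2]
ee_rot: [0.999, -0.038, -0.028, 0.006]
wrist_force: [0.2, 0.7, -4.7]
gripper_width: 35.4
```

```bash
python3 -c "
from h import *
go((464,157,95),-5.1)
snap('side','n2')
crop(load('n2.pkl'),160,180,420,350,3,'pics/n2.png')
"
```

```text
t 25.45 pos [449.9 131.9 134.2] yaw -4.33 w 35.4 F [ 0.2  0.7 -4.7]
d world [ 14.1  25.1 -39.2] turn deg [0.81 3.2  0.79] units [0.0134 0.0534 0.0132]
shift in NOW frame units [ 0.1194 -0.2216  0.3172] in GOAL frame units [ 0.0984 -0.2186  0.3264]
```

View pics/n2.png

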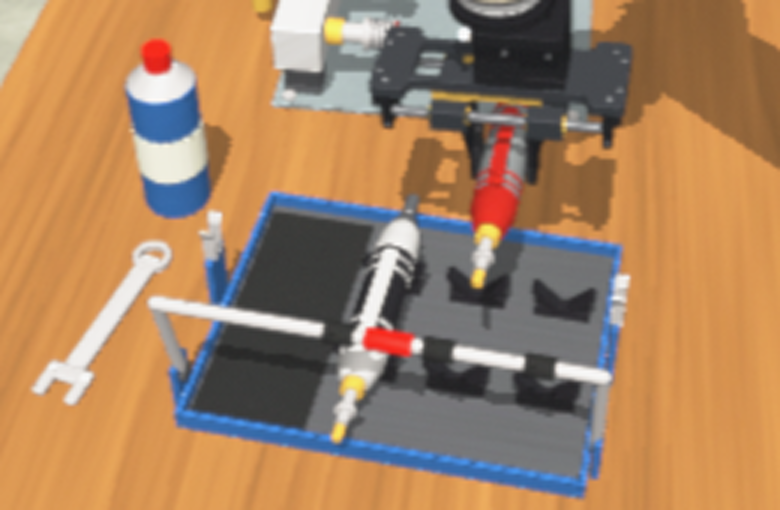

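>>> {"method": "servo_tool", "body": {
  "commands": [
    [[0.05, -0.05, 0.1], [0.013, 0.053, 0.013], 1],
    [[0.05, -0.1, 0.12], [0, 0, 0], 1],
    [[0, -0.1, 0.08], [0, 0, 0], 1],
    [[0, 0, 0], [0, 0, 0], 1]
  ]
}}

```text
t: 25.9
tool_pos: [463.1, 158.9, 94.4]
ee_rot: [0.999, -0.053, -0.002, 0.001]
wrist_force: [-0.6, -0.5, -3.0]
gripper_width: 34.8
```

```bash
python3 -c "
from h import *
go((468.3,220,90),-5.1)
"
```

```text
t 25.9 pos [463.1 158.9  94.4] yaw -6.04 w 34.8 F [-0.6 -0.5 -3. ]
d world [ 5.2 61.1 -4.4] turn deg [ 0.11  0.17 -0.94] units [ 0.0018  0.0028 -0.0156]
shift in NOW frame units [-0.01   -0.5111  0.0354] in GOAL frame units [-0.0018 -0.5111  0.0363]
```

>>> {"method": "servo_tool", "body": {
  "commands": [
    [[0, -0.17, 0.01], [0, 0, -0.016], 1],
    [[0, -0.17, 0.01], [0, 0, 0], 1],
    [[0, -0.17, 0.01], [0, 0, 0], 1],
    [[0, 0, 0], [0, 0, 0], 1]
  ]
}}

```text
t: 26.3
tool_pos: [467.9, 220.3, 89.8]
ee_rot: [0.999, -0.046, -0.003, 0.002]
wrist_force: [-0.0, -0.4, -3.4]
gripper_width: 34.6
```

```bash
python3 -c "
from h import *
go((468.3,220,47),-5.1)
snap('wrist','n3')
"
```

```text
t 26.3 pos [467.9 220.3  89.8] yaw -5.3 w 34.6 F [-0.  -0.4 -3.4]
d world [  0.4  -0.3 -42.8] turn deg [ 0.23  0.38 -0.2 ] units [ 0.0039  0.0064 -0.0033]
shift in NOW frame units [0.0059 0.0005 0.3568] in GOAL frame units [0.0035 0.002  0.3569]
```

View pics/n3.png

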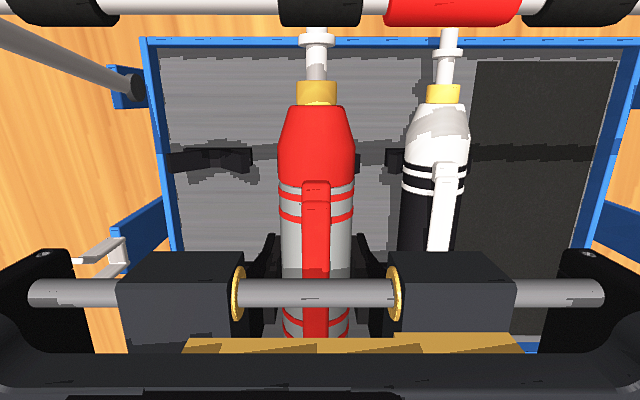

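>>> {"method": "servo_tool", "body": {
  "commands": [
    [[0.004, 0, 0.08], [0.004, 0.006, -0.003], 1],
    [[0, 0, 0.1], [0, 0, 0], 1],
    [[0, 0, 0.08], [0, 0, 0], 1],
    [[0, 0, 0], [0, 0, 0], 1]
  ]
}}

```text
t: 26.75
tool_pos: [466.9, 216.5, 57.6]
ee_rot: [0.999, -0.046, -0.001, 0.001]
wrist_force: [-0.2, 0.7, -2.8]
gripper_width: 35.2
```

```bash
python3 -c "
from h import *
go((468.3,220,46.5),-5.1)
"
```

```text
t 26.75 pos [466.9 216.5  57.6] yaw -5.22 w 35.2 F [-0.2  0.7 -2.8]
d world [  1.4   3.5 -11.1] turn deg [ 0.15  0.16 -0.12] units [ 0.0025  0.0027 -0.0019]
shift in NOW frame units [ 0.009  -0.0302  0.092 ] in GOAL frame units [ 0.0088 -0.0299  0.0921]
```

>>> {"method": "servo_tool", "body": {
  "commands": [
    [[0.009, -0.03, 0.04], [0, 0, 0], 1],
    [[0, 0, 0.045], [0, 0, 0], 1],
    [[0, 0, 0.02], [0, 0, 0], 1]
  ]
}}

```text
t: 27.05
tool_pos: [469.2, 219.5, 46.0]
ee_rot: [0.999, -0.046, -0.001, 0.001]
wrist_force: [-6.6, -3.5, 34.2]
gripper_width: 34.8
```

>>> {"method": "servo_tool", "body": {
  "commands": [
    [[0, 0, -0.012], [0, 0, 0], 1],
    [[0, 0, 0], [0, 0, 0], 0.44],
    [[0, 0, 0], [0, 0, 0], 0.44],
    [[0, 0, 0], [0, 0, 0], 0.44],
    [[0, 0, -0.15], [0, 0, 0], 0.44],
    [[0, 0, -0.3], [0, 0, 0], 0.44],
    [[0, 0.15, -0.3], [0, 0, 0], 0.44],
    [[0, 0.3, -0.2], [0, 0, 0], 0.2],
    [[0, 0.3, -0.2], [0, 0, 0], 0],
    [[0, 0, 0], [0, 0, 0], 0]
  ]
}}

```text
t: 28.05
tool_pos: [463.9, 128.8, 191.1]
ee_rot: [0.999, -0.044, 0.002, 0.002]
wrist_force: [0.2, 1.0, -0.3]
gripper_width: 64.9
```

```bash
python3 -c "
from h import *
go((500,-430,200),-89.5)
snap('wrist','o1');snap('side','o2');snap('top','o3')
crop(load('o2.pkl'),160,60,420,350,2,'pics/o2.png')
crop(load('o3.pkl'),190,110,450,300,3,'pics/o3.png')
"
```

```text
t 28.05 pos [463.9 128.8 191.1] yaw -5.03 w 64.9 F [ 0.2  1.  -0.3]
d world [  36.1 -558.8    8.9] turn deg [-3.000e-02 -3.300e-01  8.447e+01] units [-5.0000e-04 -5.6000e-03  1.4079e+00]
shift in NOW frame units [ 0.708   4.6123 -0.0564] in GOAL frame units [ 4.6588 -0.2601 -0.0743]
```

View pics/o1.png

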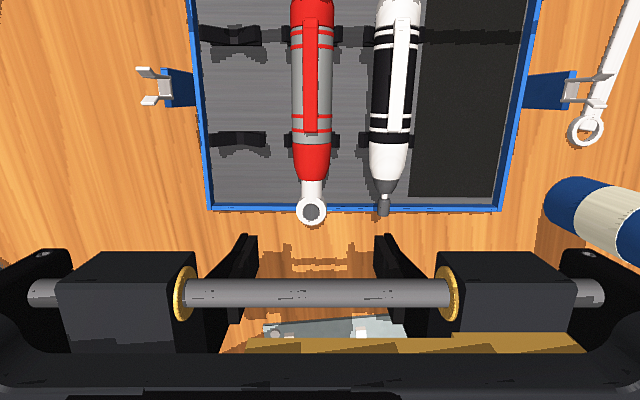

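View pics/o2.png

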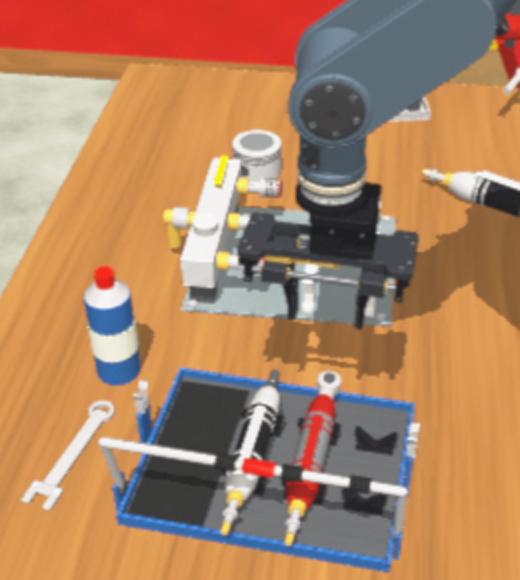

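View pics/o3.png

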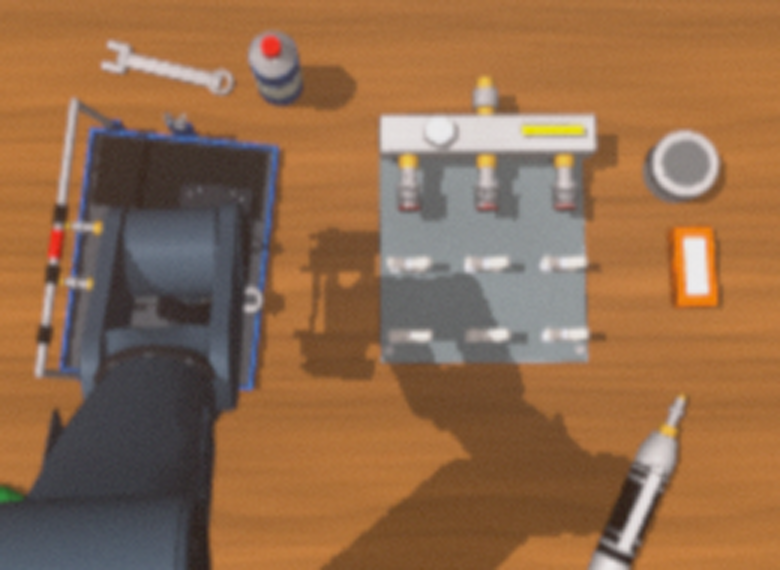

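>>> {"method": "servo_tool", "body": {
  "commands": [
    [[0.01, 0.35, -0.08], [0, 0, 0], 0],
    [[0.02, 0.39, -0.06], [0, 0, 0], 0],
    [[0.02, 0.39, -0.06], [0, 0, 0], 0],
    [[0.02, 0.39, -0.06], [0, 0, 0], 0],
    [[0.02, 0.39, -0.06], [0, 0, 0], 0],
    [[0.02, 0.39, -0.06], [0, 0, 0], 0],
    [[0.02, 0.39, -0.06], [0, 0, 0], 0],
    [[0.02, 0.39, -0.06], [0, 0, 0], 0],
    [[0.02, 0.39, -0.06], [0, 0, 0], 0],
    [[0.02, 0.39, -0.06], [0, 0, 0], 0],
    [[0.02, 0.39, -0.06], [0, 0, 0], 0],
    [[0, 0, 0], [0, 0, 0], 0]
  ]
}}

```text
t: 29.4
tool_pos: [453.8, -383.1, 252.4]
ee_rot: [0.999, -0.029, -0.012, -0.006]
wrist_force: [0.3, -0.5, -0.1]
gripper_width: 86.6
```

>>> {"method": "servo_tool", "body": {
  "commands": [
    [[0, 0, 0], [0, 0, 0.125], 0],
    [[0, 0, 0], [0, 0, 0.125], 0],
    [[0, 0, 0], [0, 0, 0.125], 0],
    [[0, 0, 0], [0, 0, 0.125], 0],
    [[0, 0, 0], [0, 0, 0.125], 0],
    [[0, 0, 0], [0, 0, 0.125], 0],
    [[0, 0, 0], [0, 0, 0.125], 0],
    [[0, 0, 0], [0, 0, 0.125], 0],
    [[0, 0, 0], [0, 0, 0.125], 0],
    [[0, 0, 0], [0, 0, 0.125], 0],
    [[0, 0, 0], [0, 0, 0.125], 0],
    [[0, 0, 0], [0, 0, 0], 0]
  ]
}}

```text
t: 30.6
tool_pos: [461.2, -359.5, 227.7]
ee_rot: [0.719, -0.695, -0.036, -0.001]
wrist_force: [0.2, 1.0, -0.3]
gripper_width: 86.9
```

```bash
python3 -c "
from h import *
go((440,-430,250),-89.5)
snap('wrist','p1')
"
```

```text
t 30.6 pos [ 461.2 -359.5  227.7] yaw -88.12 w 86.9 F [ 0.2  1.  -0.3]
d world [-21.2 -70.5  22.3] turn deg [2.76 3.02 1.45] units [0.046  0.0503 0.0241]
shift in NOW frame units [ 0.5707  0.2057 -0.207 ] in GOAL frame units [ 0.5859  0.1816 -0.1859]
```

View pics/p1.png

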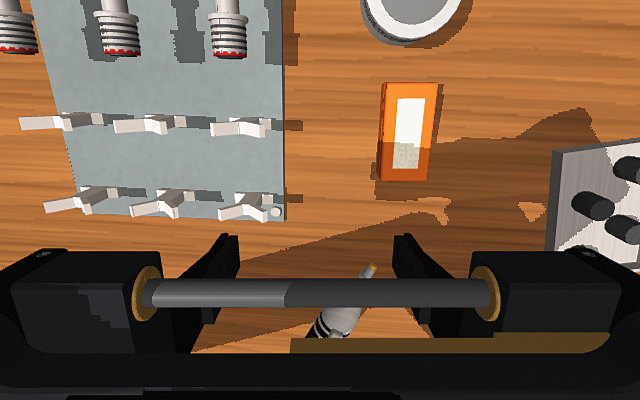

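>>> {"method": "servo_tool", "body": {
  "commands": [
    [[0.3, 0, 0], [0.046, 0.05, 0.02], 0],
    [[0.37, 0, 0], [0, 0, 0], 0],
    [[0, 0, 0], [0, 0, 0], 0]
  ]
}}

```text
t: 30.95
tool_pos: [465.3, -437.1, 222.4]
ee_rot: [0.718, -0.696, -0.002, -0.001]
wrist_force: [-0.0, -0.3, 0.9]
gripper_width: 87.1
```

```bash
python3 -c "
from h import *
go((455,-440,180),-89.5)
a=load('p1.pkl');b=snap('wrist','p2')
A=cv2.resize(a['img'][70:200,360:460,::-1],None,fx=4,fy=4,interpolation=cv2.INTER_CUBIC)
cv2.imwrite('pics/p1c.png',A)
for d in(a,b):
    hsv=cv2.cvtColor(d['img'],cv2.COLOR_RGB2HSV)
    m=((hsv[...,0]>5)&(hsv[...,0]<16)&(hsv[...,1]>200)&(hsv[...,2]>90)).astype(np.uint8);m[245:]=0
    cs,_=cv2.findContours(m,cv2.RETR_EXTERNAL,cv2.CHAIN_APPROX_NONE);c=max(cs,key=cv2.contourArea)
    print(cv2.minAreaRect(c),cv2.approxPolyDP(cv2.convexHull(c),3,True).reshape(-1,2).tolist())
"
```

```text
t 30.95 pos [ 465.3 -437.1  222.4] yaw -88.27 w 87.1 F [-0.  -0.3  0.9]
d world [-10.3  -2.9 -42.4] turn deg [0.07 0.23 1.23] units [0.0012 0.0038 0.0204]
shift in NOW frame units [0.0232 0.0857 0.3534] in GOAL frame units [0.0237 0.0856 0.3534]
((406.3813171386719, 130.89883422851562), (56.01570129394531, 101.1775894165039), 3.5763344764709473) [[435, 82], [426, 179], [381, 180], [377, 174], [382, 84]]
((321.4999694824219, 141.49998474121094), (48.99999237060547, 96.99998474121094), -0.0) [[344, 93], [344, 188], [301, 190], [297, 95]]
```

View pics/p1c.png

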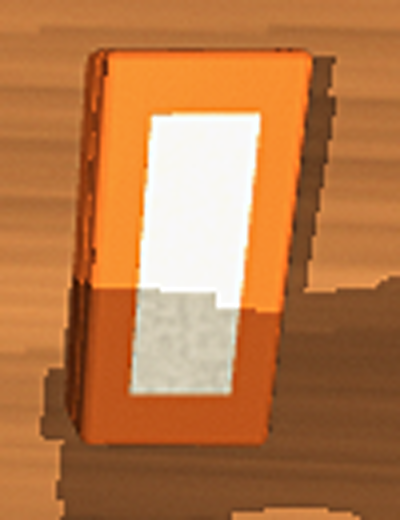

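View pics/p2.png

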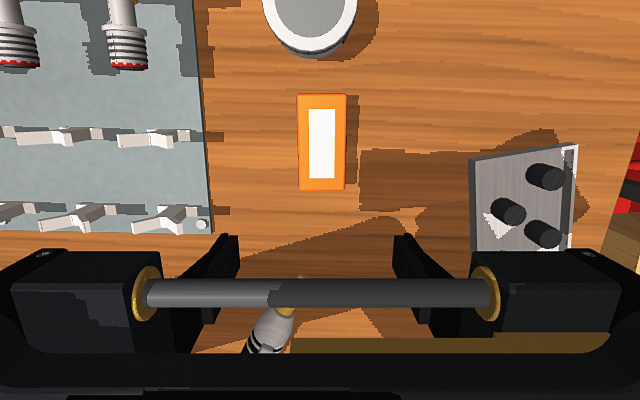

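Run:
```python
from h import *
a=load("p1.pkl");b=load("p2.pkl")
for d in (b,):
    m=((d["img"].min(2)>225)).astype(np.uint8); m[:90]=0;m[190:]=0;m[:,:295]=0;m[:,350:]=0
    cs,_=cv2.findContours(m,cv2.RETR_EXTERNAL,cv2.CHAIN_APPROX_NONE);c=max(cs,key=cv2.contourArea);print(cv2.minAreaRect(c),cv2.approxPolyDP(cv2.convexHull(c),2,True).reshape(-1,2).tolist())
P=[(397.5,98.75),(425.25,98.5),(418.25,169),(392.5,168.5)];Q=[(309,109),(335,109),(334.5,178.5),(309,178.5)]
X=[tri((a,p),(b,q)) for p,q in zip(P,Q)]
for x in X: print(x[0].round(1),np.round(x[1],1))
c=np.mean([x[0] for x in X],0);print("centre",c)
X2=[ (onz(a,p,36)+onz(b,q,36))/2 for p,q in zip(P,Q)]
print(np.round(X2,1).tolist(),np.mean(X2,0)); v=(X2[0]+X2[1]-X2[2]-X2[3]);print("yaw of length",np.degrees(np.arctan2(v[1],v[0])))
```

```text
((321.5, 143.0), (68.0, 25.0), 90.0) [[334, 109], [333, 177], [310, 177], [309, 109]]
[ 536.7 -426.9   33.2] [0.3 0.3]
[ 537.8 -452.7   37. ] [0. 0.]
[ 467.8 -455.4   38.9] [0.1 0.1]
[ 467.3 -428.7   40.1] [0.2 0.2]
centre [ 502.4091602  -440.93147151   37.33197274]
[[536.8, -426.6, 36.0], [537.8, -452.9, 36.0], [467.0, -456.0, 36.0], [466.3, -429.1, 36.0]] [ 501.98452406 -441.13757062   36.        ]
yaw of length 2.2359680342758264
```

Run:
```python
from h import *
t=load("o3.pkl");s=load("o2.pkl")
hs=[]
for n,d,box in(("top",t,(260,110,310,160)),("side",s,(195,185,235,260))):
    hsv=cv2.cvtColor(d["img"],cv2.COLOR_RGB2HSV)
    x0,y0,x1,y1=box
    r=(((hsv[...,0]<8)|(hsv[...,0]>172))&(hsv[...,1]>120)&(hsv[...,2]>110)).astype(np.uint8)
    m=np.zeros_like(r);m[y0:y1,x0:x1]=r[y0:y1,x0:x1];ys,xs=np.nonzero(m);print(n,xs.mean(),ys.mean(),len(xs));hs.append((d,(xs.mean()+.5,ys.mean()+.5)))
print("cap",tri(*hs))
th=np.radians(-5.08);R=np.array([[np.cos(th),-np.sin(th)],[np.sin(th),np.cos(th)]]);o=np.array([502.95,214.07])
X=tri(*hs)[0];print("cap in carrier",R.T@(X[:2]-o))
for uv in((217,247),(206,243),(229,243)):print(onz(s,uv,0).round())
for p in((113,-50),(113,-70),(113,-110)):print(p,(R@p+o).round(1))
```

```text
top 279.8780487804878 125.02439024390245 41
side 211.74489795918367 198.20408163265307 98
cap (array([740.54120782,  77.36802512, 157.97171834]), [0.5572231780925747, 0.5572231780924318])
cap in carrier [ 248.76245391 -115.12711884]
[744.  87.   0.]
[776.  76.   0.]
[716.  69.   0.]
(113, -50) [611.1 154.3]
(113, -70) [609.3 134.3]
(113, -110) [605.8  94.5]
```

>>> {"method": "servo_tool", "body": {
  "commands": [
    [[0.03, -0.15, 0.1], [0, 0.004, -0.008], 0],
    [[0, 0, 0.25], [0, 0, 0], 0],
    [[0, 0, 0.25], [0, 0, 0], 0],
    [[0, 0, 0.25], [0, 0, 0], 0],
    [[0, 0, 0.2], [0, 0, 0], 0],
    [[0, 0, 0], [0, 0, 0], 0]
  ]
}}

```text
t: 31.6
tool_pos: [484.9, -427.2, 89.9]
ee_rot: [0.727, -0.687, -0.006, -0.002]
wrist_force: [-0.1, 1.2, -0.4]
gripper_width: 87.3
```

```bash
python3 -c "
from h import *
go((483,-441.8,35),-87.8)
snap('wrist','q1')
"
```

```text
t 31.6 pos [ 484.9 -427.2   89.9] yaw -86.76 w 87.3 F [-0.1  1.2 -0.4]
d world [ -1.9 -14.6 -54.9] turn deg [0.32 0.7  1.04] units [0.0053 0.0117 0.0173]
shift in NOW frame units [0.1259 0.0199 0.456 ] in GOAL frame units [0.1207 0.0202 0.4574]
```

View pics/q1.png

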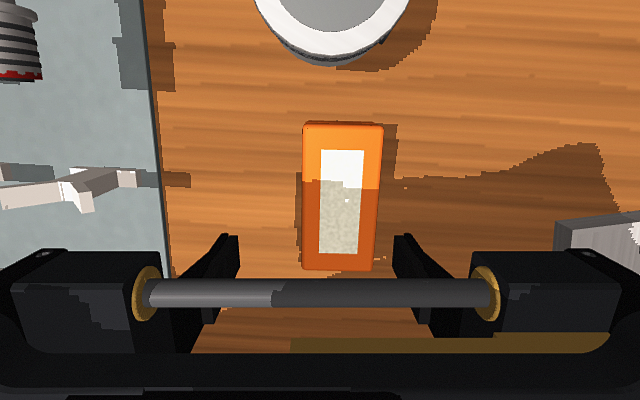

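>>> {"method": "servo_tool", "body": {
  "commands": [
    [[0.12, 0.02, 0.05], [0.005, 0.012, 0.017], 0],
    [[0, 0, 0.1], [0, 0, 0], 0],
    [[0, 0, 0.1], [0, 0, 0], 0],
    [[0, 0, 0], [0, 0, 0], 0]
  ]
}}

```text
t: 32.05
tool_pos: [486.3, -445.3, 63.6]
ee_rot: [0.721, -0.693, 0.006, 0.001]
wrist_force: [0.1, 0.0, -0.6]
gripper_width: 87.3
```

```bash
python3 -c "
from h import *
go((483,-441.8,35),-87.8)
"
```

```text
t 32.05 pos [ 486.3 -445.3   63.6] yaw -87.72 w 87.3 F [ 0.1  0.  -0.6]
d world [ -3.3   3.5 -28.6] turn deg [-0.37 -0.57  0.08] units [-0.0062 -0.0094  0.0013]
shift in NOW frame units [-0.0328  0.0282  0.238 ] in GOAL frame units [-0.0304  0.0267  0.2384]
```

>>> {"method": "servo_tool", "body": {
  "commands": [
    [[-0.03, 0.028, 0.1], [-0.006, -0.009, 0], 0],
    [[0, 0, 0.1], [0, 0, 0], 0],
    [[0, 0, 0.04], [0, 0, 0], 0],
    [[0, 0, 0], [0, 0, 0], 0]
  ]
}}

```text
t: 32.45
tool_pos: [482.6, -441.9, 32.6]
ee_rot: [0.721, -0.693, -0.0, -0.0]
wrist_force: [0.5, 0.4, 0.3]
gripper_width: 87.1
```

```bash
python3 -c "
from h import *
go((483,-441.8,35),-87.8)
snap('wrist','q2')
"
```

```text
t 32.45 pos [ 482.6 -441.9   32.6] yaw -87.74 w 87.1 F [0.5 0.4 0.3]
d world [0.4 0.1 2.4] turn deg [-0.    0.01  0.06] units [-0.      0.0002  0.001 ]
shift in NOW frame units [-0.0004 -0.0034 -0.02  ] in GOAL frame units [-0.0004 -0.0034 -0.02  ]
```

View pics/q2.png

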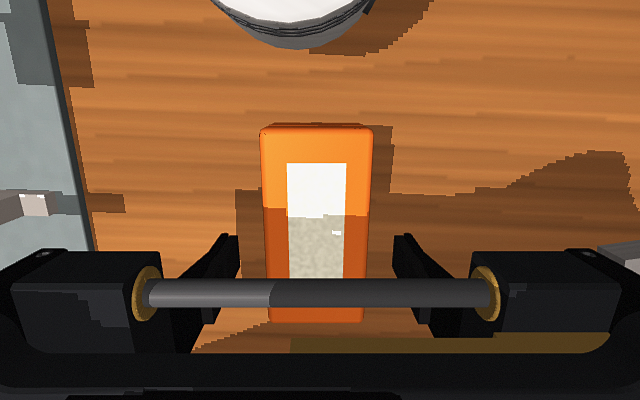

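Fingers straddle the case. Close and lift.

>>> {"method": "servo_tool", "body": {
  "commands": [
    [[0, 0, -0.02], [0, 0, 0], 1],
    [[0, 0, 0], [0, 0, 0], 1],
    [[0, 0, 0], [0, 0, 0], 1],
    [[0, 0, 0], [0, 0, 0], 1],
    [[0, 0, 0], [0, 0, 0], 1],
    [[0, 0, 0], [0, 0, 0], 1]
  ],
  "grip_force": 45
}}

```text
t: 33.1
tool_pos: [483.6, -442.7, 37.2]
ee_rot: [0.721, -0.693, 0.002, 0.0]
wrist_force: [0.1, -0.8, -0.4]
gripper_width: 49.4
```

>>> {"method": "servo_tool", "body": {
  "commands": [
    [[0, 0, -0.15], [0, 0, 0], 1],
    [[0, 0, -0.3], [0, 0, 0], 1],
    [[0, 0, -0.3], [0, 0, 0], 1],
    [[0, 0, 0], [0, 0, 0], 1]
  ]
}}

```text
t: 33.5
tool_pos: [481.9, -440.8, 126.5]
ee_rot: [0.721, -0.693, -0.002, -0.0]
wrist_force: [1.5, -1.2, -1.0]
gripper_width: 50.0
```

```bash
python3 -c "
from h import *
go((606,138,120),-87.8)
snap('wrist','r1')
"
```

```text
t 33.5 pos [ 481.9 -440.8  126.5] yaw -87.72 w 50.0 F [ 1.5 -1.2 -1. ]
d world [124.1 578.8  -6.5] turn deg [0.15 0.21 0.08] units [0.0026 0.0036 0.0014]
shift in NOW frame units [-4.7783 -1.2257  0.0687] in GOAL frame units [-4.7803 -1.2187  0.0542]
```

View pics/r1.png

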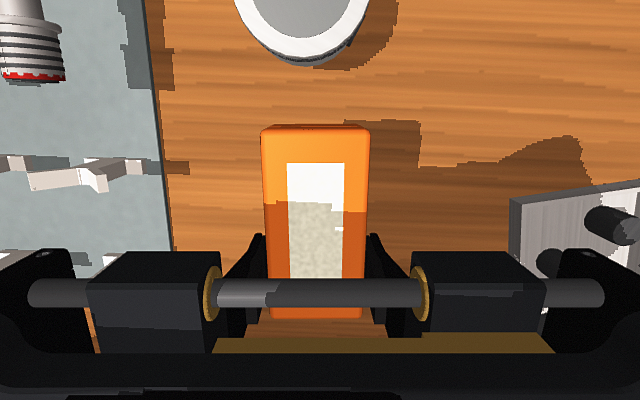

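>>> {"method": "servo_tool", "body": {
  "commands": [
    [[-0.25, -0.02, -0.05], [0, 0, 0], 1],
    [[-0.37, -0.03, -0.03], [0, 0, 0], 1],
    [[-0.37, -0.03, -0.03], [0, 0, 0], 1],
    [[-0.37, -0.03, -0.03], [0, 0, 0], 1],
    [[-0.37, -0.03, -0.03], [0, 0, 0], 1],
    [[-0.37, -0.03, -0.03], [0, 0, 0], 1],
    [[-0.37, -0.03, -0.03], [0, 0, 0], 1],
    [[-0.37, -0.03, -0.03], [0, 0, 0], 1],
    [[-0.37, -0.03, -0.03], [0, 0, 0], 1],
    [[-0.37, -0.03, -0.03], [0, 0, 0], 1],
    [[-0.37, -0.03, -0.03], [0, 0, 0], 1],
    [[0, 0, 0], [0, 0, 0], 1]
  ]
}}

```text
t: 34.75
tool_pos: [490.4, 54.6, 155.0]
ee_rot: [0.718, -0.695, -0.019, 0.005]
wrist_force: [-0.3, -1.4, -1.9]
gripper_width: 49.6
```

```bash
python3 -c "
from h import *
go((560,80,150),-87.8)
"
```

```text
t 34.75 pos [490.4  54.6 155. ] yaw -88.17 w 49.6 F [-0.3 -1.4 -1.9]
d world [69.6 25.4 -5. ] turn deg [ 1.95  1.22 -0.35] units [ 0.0325  0.0203 -0.0059]
shift in NOW frame units [-0.1925 -0.5874  0.026 ] in GOAL frame units [-0.1896 -0.5874  0.0419]
```

>>> {"method": "servo_tool", "body": {
  "commands": [
    [[0, -0.15, 0], [0.03, 0.02, 0], 1],
    [[0, 0, 0], [0, 0, -0.125], 1],
    [[0, 0, 0], [0, 0, -0.125], 1],
    [[0, 0, 0], [0, 0, -0.125], 1],
    [[0, 0, 0], [0, 0, -0.125], 1],
    [[0, 0, 0], [0, 0, -0.125], 1],
    [[0, 0, 0], [0, 0, -0.125], 1],
    [[0, 0, 0], [0, 0, -0.125], 1],
    [[0, 0, 0], [0, 0, -0.125], 1],
    [[0, 0, 0], [0, 0, -0.125], 1],
    [[0, 0, 0], [0, 0, -0.125], 1],
    [[0, 0, 0], [0, 0, -0.125], 1]
  ]
}}

```text
t: 35.95
tool_pos: [518.3, 41.0, 142.6]
ee_rot: [1.0, -0.029, 0.002, 0.005]
wrist_force: [-0.2, 0.6, -2.4]
gripper_width: 49.7
```

```bash
python3 -c "
from h import *
go((606.6,138.5,125),-5.1)
"
```

```text
t 35.95 pos [518.3  41.  142.6] yaw -3.27 w 49.7 F [-0.2  0.6 -2.4]
d world [ 88.3  97.5 -17.6] turn deg [ 0.62 -0.24  1.83] units [ 0.0103 -0.004   0.0304]
shift in NOW frame units [ 0.6873 -0.8551  0.1405] in GOAL frame units [ 0.6603 -0.8751  0.147 ]
```

>>> {"method": "servo_tool", "body": {
  "commands": [
    [[0.1, -0.2, 0.02], [0.01, 0, 0.03], 1],
    [[0.18, -0.22, 0.03], [0, 0, 0], 1],
    [[0.18, -0.22, 0.03], [0, 0, 0], 1],
    [[0.18, -0.22, 0.03], [0, 0, 0], 1],
    [[0, 0, 0], [0, 0, 0], 1]
  ]
}}

```text
t: 36.45
tool_pos: [611.4, 130.8, 123.3]
ee_rot: [0.999, -0.051, 0.004, 0.002]
wrist_force: [-1.2, -0.2, -2.5]
gripper_width: 49.7
```

```bash
python3 -c "
from h import *
go((606.6,138.5,60),-5.1)
snap('wrist','s1')
"
```

```text
t 36.45 pos [611.4 130.8 123.3] yaw -5.85 w 49.7 F [-1.2 -0.2 -2.5]
d world [ -4.8   7.7 -63.3] turn deg [ 0.21 -0.45 -0.76] units [ 0.0035 -0.0075 -0.0126]
shift in NOW frame units [-0.0507 -0.0616  0.5265] in GOAL frame units [-0.0457 -0.0603  0.5271]
```

View pics/s1.png

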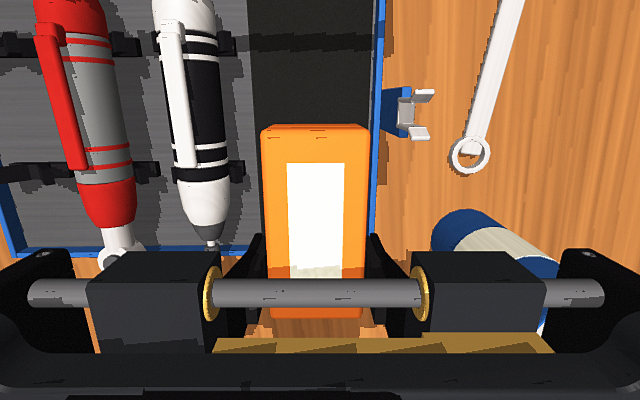

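>>> {"method": "servo_tool", "body": {
  "commands": [
    [[-0.08, -0.075, 0.05], [0.003, -0.007, -0.013], 1],
    [[0, 0, 0.12], [0, 0, 0], 1],
    [[0, 0, 0.12], [0, 0, 0], 1],
    [[0, 0, 0], [0, 0, 0], 1]
  ]
}}

```text
t: 36.9
tool_pos: [595.9, 135.9, 83.5]
ee_rot: [0.999, -0.046, -0.006, 0.002]
wrist_force: [-0.8, 1.1, -2.1]
gripper_width: 49.7
```

```bash
python3 -c "
from h import *
go((602.9,140.9,44),-5.1)
snap('wrist','s2')
"
```

```text
t 36.9 pos [595.9 135.9  83.5] yaw -5.29 w 49.7 F [-0.8  1.1 -2.1]
d world [  7.    5.  -39.5] turn deg [ 0.22  0.63 -0.19] units [ 0.0037  0.0106 -0.0032]
shift in NOW frame units [ 0.0583 -0.0481  0.3288] in GOAL frame units [ 0.0548 -0.0466  0.3296]
```

View pics/s2.png

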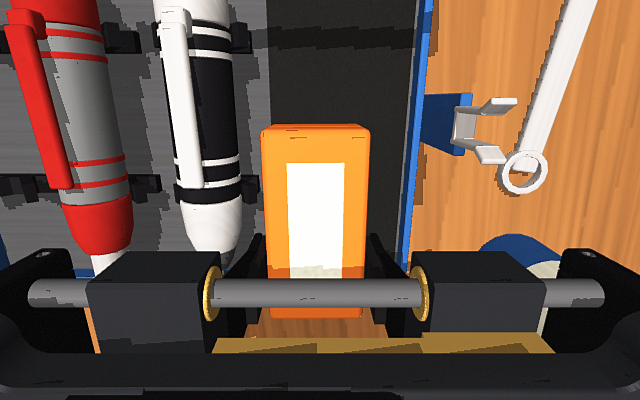

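>>> {"method": "servo_tool", "body": {
  "commands": [
    [[0.045, -0.048, 0.05], [0.003, 0.01, -0.003], 1],
    [[0, 0, 0.1], [0, 0, 0], 1],
    [[0, 0, 0.06], [0, 0, 0], 1],
    [[0, 0, 0], [0, 0, 0], 1]
  ]
}}

```text
t: 37.35
tool_pos: [603.6, 141.1, 58.2]
ee_rot: [0.999, -0.045, 0.002, 0.0]
wrist_force: [0.0, 0.3, -2.2]
gripper_width: 49.6
```

```bash
python3 -c "
from h import *
go((602.9,140.9,44),-5.1)
"
```

```text
t 37.35 pos [603.6 141.1  58.2] yaw -5.14 w 49.6 F [ 0.   0.3 -2.2]
d world [ -0.7  -0.2 -14.2] turn deg [-0.   -0.24 -0.04] units [-0.     -0.004  -0.0007]
shift in NOW frame units [-0.006   0.0024  0.1186] in GOAL frame units [-0.0055  0.0024  0.1186]
```

>>> {"method": "servo_tool", "body": {
  "commands": [
    [[-0.006, 0, 0.06], [0, -0.004, 0], 1],
    [[0, 0, 0.05], [0, 0, 0], 1],
    [[0, 0, 0.015], [0, 0, 0], 1]
  ]
}}

```text
t: 37.65
tool_pos: [603.3, 141.2, 43.1]
ee_rot: [0.999, -0.045, 0.0, -0.0]
wrist_force: [-2.9, -0.7, 13.4]
gripper_width: 49.7
```

```bash
python3 -c "
from h import *
go((602.9,140.9,44),-5.1)
snap('wrist','s3')
"
```

```text
t 37.65 pos [603.3 141.2  43.1] yaw -5.14 w 49.7 F [-2.9 -0.7 13.4]
d world [-0.4 -0.3  0.9] turn deg [-0.01 -0.04 -0.04] units [-0.0001 -0.0006 -0.0006]
shift in NOW frame units [-0.0034  0.0031 -0.0073] in GOAL frame units [-0.0034  0.0031 -0.0073]
```

View pics/s3.png

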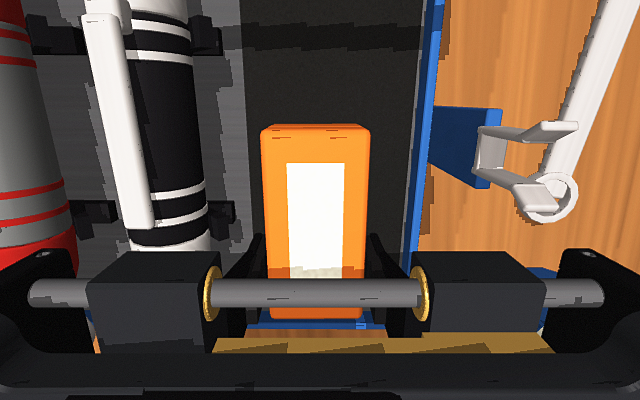

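>>> {"method": "servo_tool", "body": {
  "commands": [
    [[0, 0, -0.008], [0, 0, 0], 1],
    [[0, 0, 0], [0, 0, 0], 0.3],
    [[0, 0, 0], [0, 0, 0], 0.3],
    [[0, 0, 0], [0, 0, 0], 0.3],
    [[0, 0, -0.2], [0, 0, 0], 0.3],
    [[0, 0, -0.35], [0, 0, 0], 0.3],
    [[0, 0, -0.4], [0, 0, 0], 0.3],
    [[0, 0, -0.4], [0, 0, 0], 0.3],
    [[0, 0, -0.1], [0, 0, 0], 0.3],
    [[0, 0, 0], [0, 0, 0], 0.3]
  ]
}}

```text
t: 38.7
tool_pos: [603.9, 141.1, 224.1]
ee_rot: [0.999, -0.045, 0.001, -0.0]
wrist_force: [0.5, -0.5, -0.4]
gripper_width: 61.1
```

```bash
python3 -c "
from h import *
go((505,260,230),-95)
snap('wrist','t1')
snap('side','t2')
crop(load('t2.pkl'),160,180,420,350,3,'pics/t2.png')
"
```

```text
t 38.7 pos [603.9 141.1 224.1] yaw -5.16 w 61.1 F [ 0.5 -0.5 -0.4]
d world [-98.9 118.9   5.9] turn deg [-8.000e-02 -3.000e-02  8.984e+01] units [-1.3000e-03 -6.0000e-04  1.4973e+00]
shift in NOW frame units [-0.9096 -0.9123 -0.0495] in GOAL frame units [-0.9148  0.9071 -0.0489]
```

View pics/t1.png

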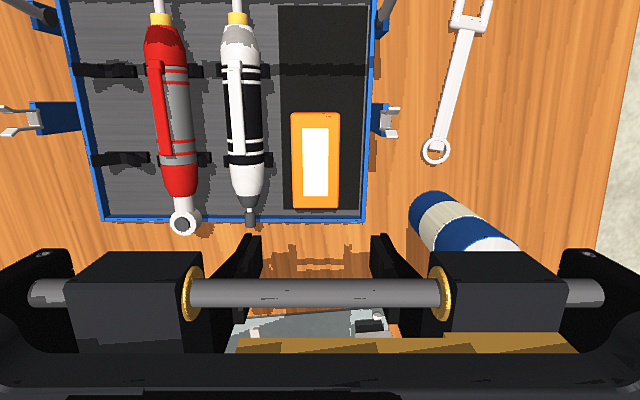

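View pics/t2.png

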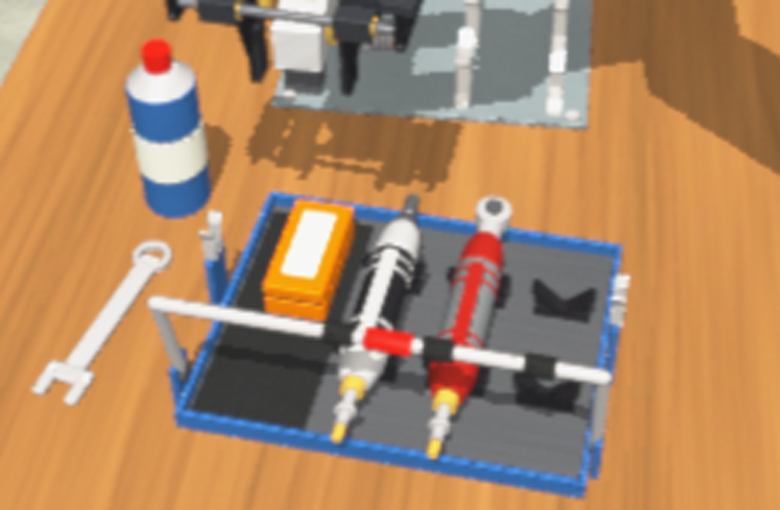

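>>> {"method": "servo_tool", "body": {
  "commands": [
    [[-0.2, -0.2, 0], [0, 0, 0], 0.3],
    [[-0.2, -0.3, 0], [0, 0, 0.125], 0.3],
    [[-0.2, -0.3, 0], [0, 0, 0.125], 0.3],
    [[0, 0, 0], [0, 0, 0.125], 0.3],
    [[0, 0, 0], [0, 0, 0.125], 0.3],
    [[0, 0, 0], [0, 0, 0.125], 0.3],
    [[0, 0, 0], [0, 0, 0.125], 0.3],
    [[0, 0, 0], [0, 0, 0.125], 0.3],
    [[0, 0, 0], [0, 0, 0.125], 0.3],
    [[0, 0, 0], [0, 0, 0.125], 0.3],
    [[0, 0, 0], [0, 0, 0.125], 0.3],
    [[0, 0, 0], [0, 0, 0.125], 0.3]
  ]
}}

```text
t: 40.0
tool_pos: [524.4, 244.9, 187.3]
ee_rot: [-0.7, 0.714, 0.018, -0.029]
wrist_force: [0.0, -0.1, 0.3]
gripper_width: 61.1
```

```bash
python3 -c "
from h import *
go((440,310,240),-95.1)
"
```

```text
t 40.0 pos [524.4 244.9 187.3] yaw -91.08 w 61.1 F [ 0.  -0.1  0.3]
d world [-84.4  65.1  52.7] turn deg [ 3.73 -1.06  3.99] units [ 0.0622 -0.0177  0.0665]
shift in NOW frame units [-0.5223  0.7414 -0.3995] in GOAL frame units [-0.4782  0.7489 -0.4388]
```

>>> {"method": "servo_tool", "body": {
  "commands": [
    [[0, 0.1, -0.3], [0.062, -0.018, 0.067], 0.1],
    [[-0.25, 0.3, -0.1], [0, 0, 0], 0.1],
    [[-0.25, 0.35, 0], [0, 0, 0], 0.1],
    [[0, 0, 0], [0, 0, 0], 0.1]
  ]
}}

```text
t: 40.4
tool_pos: [436.4, 311.2, 222.9]
ee_rot: [-0.67, 0.742, 0.006, -0.012]
wrist_force: [0.6, -0.5, -0.2]
gripper_width: 77.2
```

```bash
python3 -c "
from h import *
go((513,326,160),-95.1)
d=snap('wrist','u1')
hsv=cv2.cvtColor(d['img'],cv2.COLOR_RGB2HSV)
m=(((hsv[...,0]<8)|(hsv[...,0]>172))&(hsv[...,1]>140)&(hsv[...,2]>90)).astype(np.uint8);m[250:]=0
k,l,st,c=cv2.connectedComponentsWithStats(m);print([(c[i].round(1).tolist(),st[i].tolist()) for i in range(1,k) if st[i][4]>100])
"
```

```text
t 40.4 pos [436.4 311.2 222.9] yaw -95.77 w 77.2 F [ 0.6 -0.5 -0.2]
d world [ 76.6  14.8 -62.9] turn deg [ 1.4  -0.55 -0.68] units [ 0.0233 -0.0092 -0.0113]
shift in NOW frame units [-0.1921 -0.6353  0.5066] in GOAL frame units [-0.1797 -0.6249  0.5238]
[([281.9, 104.0], [270, 79, 24, 52, 1160]), ([374.6, 138.0], [323, 118, 123, 37, 2571]), ([468.1, 135.6], [448, 118, 39, 36, 998])]
```

View pics/u1.png

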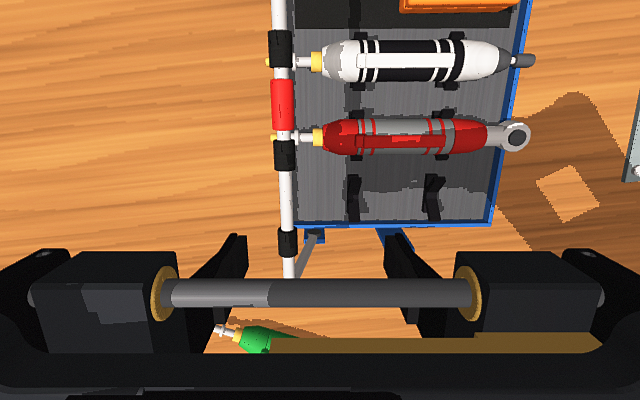

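Run:
```python
from h import *
a=load("g1.pkl");b=load("g2.pkl");u=load("u1.pkl")
X,e=tri((a,(192.5,152.4)),(b,(276.2,156.4)),(u,(282.4,104.5)));print(X,e)
th=np.radians(-5.08);R=np.array([[np.cos(th),-np.sin(th)],[np.sin(th),np.cos(th)]]);o=np.array([502.95,214.07])
g=R.T@(X[:2]-o);print(g)
a0=np.arctan2(X[2]-30,g[1]-90);print("radius",np.hypot(X[2]-30,g[1]-90),"bail",np.arctan2(50,-90)-a0)
for ang in(1.3,1.2,1.0,.8,.6,.4,.2,.1,0):
    p=np.arctan2(50,-90)-ang;y=90+103*np.cos(p);z=30+103*np.sin(p);w=R@[0,y]+o;print(ang,w.round(1),round(z,1))
```

```text
[513.70707476 326.0839427  132.19022152] [0.33587648393099295, 0.19854085788624198, 0.5238409808763698]
[  0.79636672 112.5264583 ]
radius 104.64359845204362 bail 1.2806644708835846
1.3 [513.1 327.7] 130.1
1.2 [512.2 317.7] 132.0
1.0 [510.3 297.2] 132.8
0.8 [508.5 277. ] 129.4
0.6 [506.8 257.8] 122.1
0.4 [505.3 240.5] 111.1
0.2 [504.  225.7] 96.9
0.1 [503.4 219.5] 88.8
0 [502.9 214. ] 80.0
```

>>> {"method": "servo_tool", "body": {
  "commands": [
    [[-0.06, -0.25, 0], [0.023, -0.009, -0.011], 0.2],
    [[-0.06, -0.25, 0], [0, 0, 0], 0.2],
    [[-0.06, -0.12, 0.1], [0, 0, 0], 0.2],
    [[0, 0, 0], [0, 0, 0], 0.2]
  ]
}}

```text
t: 40.85
tool_pos: [515.3, 321.9, 201.6]
ee_rot: [-0.675, 0.738, 0.0, -0.006]
wrist_force: [-0.8, -0.3, -0.5]
gripper_width: 70.4
```

```bash
python3 -c "
from h import *
go((513.3,326.5,134),-95.1)
"
```

```text
t 40.85 pos [515.3 321.9 201.6] yaw -95.07 w 70.4 F [-0.8 -0.3 -0.5]
d world [ -2.    4.6 -67.6] turn deg [ 0.44 -0.47  0.03] units [ 0.0073 -0.0078  0.0005]
shift in NOW frame units [-0.0415  0.0156  0.5635] in GOAL frame units [-0.0369  0.0199  0.5637]
```

>>> {"method": "servo_tool", "body": {
  "commands": [
    [[-0.04, 0.018, 0.1], [0.007, -0.008, 0], 0.2],
    [[0, 0, 0.2], [0, 0, 0], 0.2],
    [[0, 0, 0.1], [0, 0, 0], 0.2],
    [[0, 0, 0], [0, 0, 0], 0.2]
  ]
}}

```text
t: 41.25
tool_pos: [512.0, 322.8, 148.1]
ee_rot: [-0.674, 0.739, 0.001, -0.004]
wrist_force: [-0.1, -0.2, -0.2]
gripper_width: 69.6
```

```bash
python3 -c "
from h import *
go((513.3,326.5,134),-95.1)
"
```

```text
t 41.25 pos [512.  322.8 148.1] yaw -95.26 w 69.6 F [-0.1 -0.2 -0.2]
d world [  1.3   3.7 -14.1] turn deg [ 0.47 -0.27 -0.16] units [ 0.0078 -0.0045 -0.0026]
shift in NOW frame units [-0.0322 -0.0092  0.1171] in GOAL frame units [-0.0316 -0.0083  0.1173]
```

>>> {"method": "servo_tool", "body": {
  "commands": [
    [[-0.032, -0.009, 0.1], [0, 0, 0], 0.2],
    [[0, 0, 0.015], [0, 0, 0], 0.2],
    [[0, 0, 0], [0, 0, 0], 1],
    [[0, 0, 0], [0, 0, 0], 1],
    [[0, 0, 0], [0, 0, 0], 1],
    [[0, 0, 0], [0, 0, 0], 1],
    [[0, 0, 0], [0, 0, 0], 1],
    [[0, 0, 0], [0, 0, 0], 1],
    [[0, 0, 0], [0, 0, 0], 1],
    [[0, 0, 0], [0, 0, 0], 1]
  ],
  "grip_force": 15
}}

```text
t: 42.25
tool_pos: [514.8, 326.9, 136.5]
ee_rot: [-0.674, 0.739, 0.0, -0.002]
wrist_force: [0.3, 0.2, -1.1]
gripper_width: 15.4
```

```bash
python3 -c "
from h import *
go((508.5,277,133),-95.1)
"
```

```text
t 42.25 pos [514.8 326.9 136.5] yaw -95.24 w 15.4 F [ 0.3  0.2 -1.1]
d world [ -6.3 -49.9  -3.5] turn deg [ 0.21 -0.18 -0.14] units [ 0.0034 -0.0029 -0.0024]
shift in NOW frame units [0.4184 0.0138 0.0304] in GOAL frame units [0.4184 0.015  0.0291]
```

>>> {"method": "servo_tool", "body": {
  "commands": [
    [[0.09, 0, -0.012], [0, 0, 0], 1],
    [[0.12, 0, -0.005], [0, 0, 0], 1],
    [[0.12, 0, 0.01], [0, 0, 0], 1],
    [[0.12, 0, 0.025], [0, 0, 0], 1],
    [[0, 0, 0], [0, 0, 0], 1]
  ]
}}

```text
t: 42.75
tool_pos: [509.8, 274.0, 135.9]
ee_rot: [-0.673, 0.739, 0.002, 0.002]
wrist_force: [-0.0, -0.2, -1.3]
gripper_width: 15.5
```

```bash
python3 -c "
from h import *
go((508.5,277,134.5),-95.1)
"
```

```text
t 42.75 pos [509.8 274.  135.9] yaw -95.34 w 15.5 F [-0.  -0.2 -1.3]
d world [-1.3  3.  -1.4] turn deg [ 0.05  0.37 -0.24] units [ 0.0008  0.0062 -0.004 ]
shift in NOW frame units [-0.0237  0.0128  0.0114] in GOAL frame units [-0.0238  0.0127  0.0113]
```

>>> {"method": "servo_tool", "body": {
  "commands": [
    [[0.06, 0.01, 0.028], [0, 0, 0], 1],
    [[0.067, 0, 0.034], [0, 0, 0], 1],
    [[0.072, 0, 0.042], [0, 0, 0], 1],
    [[0.072, 0, 0.05], [0, 0, 0], 1],
    [[0, 0, 0], [0, 0, 0], 1]
  ]
}}

```text
t: 43.25
tool_pos: [506.1, 238.4, 115.3]
ee_rot: [-0.673, 0.74, 0.002, 0.003]
wrist_force: [1.5, 0.1, -1.4]
gripper_width: 15.5
```

```bash
python3 -c "
from h import *
go((503.5,219.5,94),-95.1)
snap('side','v1')
crop(load('v1.pkl'),160,180,420,350,3,'pics/v1.png')
"
```

```text
t 43.25 pos [506.1 238.4 115.3] yaw -95.38 w 15.5 F [ 1.5  0.1 -1.4]
d world [ -2.6 -18.9 -21.3] turn deg [-0.03  0.37 -0.28] units [-0.0005  0.0061 -0.0047]
shift in NOW frame units [0.1597 0.0071 0.1764] in GOAL frame units [0.1586 0.0078 0.1774]
```

View pics/v1.png

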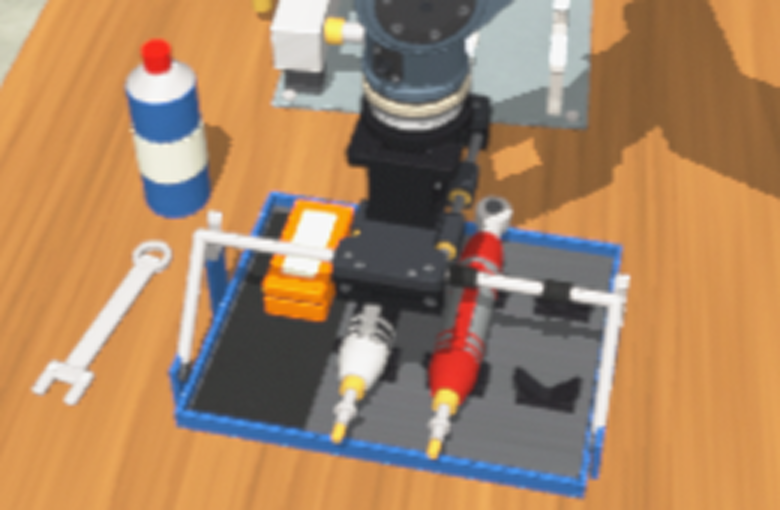

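>>> {"method": "servo_tool", "body": {
  "commands": [
    [[0.062, 0, 0.055], [0, 0, 0], 1],
    [[0.058, 0, 0.062], [0, 0, 0], 1],
    [[0.05, 0, 0.07], [0, 0, 0], 1],
    [[0, 0, 0], [0, 0, 0], 1]
  ]
}}

```text
t: 43.7
tool_pos: [503.9, 217.3, 90.7]
ee_rot: [-0.673, 0.739, 0.002, 0.002]
wrist_force: [0.8, 1.4, -2.3]
gripper_width: 15.4
```

```bash
python3 -c "
from h import *
go((503,214,85),-95.1)
"
```

```text
t 43.7 pos [503.9 217.3  90.7] yaw -95.34 w 15.4 F [ 0.8  1.4 -2.3]
d world [-0.9 -3.3 -5.7] turn deg [-0.01  0.38 -0.24] units [-0.0001  0.0063 -0.004 ]
shift in NOW frame units [0.028  0.0053 0.0471] in GOAL frame units [0.0277 0.0054 0.0473]
```

>>> {"method": "servo_tool", "body": {
  "commands": [
    [[0.025, 0.005, 0.04], [0, 0, 0], 1],
    [[0.015, 0, 0.04], [0, 0, 0], 1],
    [[0, 0, 0.04], [0, 0, 0], 1]
  ],
  "grip_force": 30
}}

```text
t: 44.0
tool_pos: [504.5, 214.8, 83.9]
ee_rot: [-0.673, 0.74, 0.002, 0.006]
wrist_force: [-7.9, -4.9, 38.0]
gripper_width: 15.2
```

```bash
python3 -c "
from h import *
go((503,214,85),-95.1)
snap('side','v2')
crop(load('v2.pkl'),160,180,420,350,3,'pics/v2.png')
"
```

```text
t 44.0 pos [504.5 214.8  83.9] yaw -95.38 w 15.2 F [-7.9 -4.9 38. ]
d world [-1.5 -0.8  1.1] turn deg [-0.3   0.67 -0.28] units [-0.005   0.0111 -0.0047]
shift in NOW frame units [ 0.0078  0.012  -0.0091] in GOAL frame units [ 0.0079  0.0121 -0.009 ]
```

View pics/v2.png

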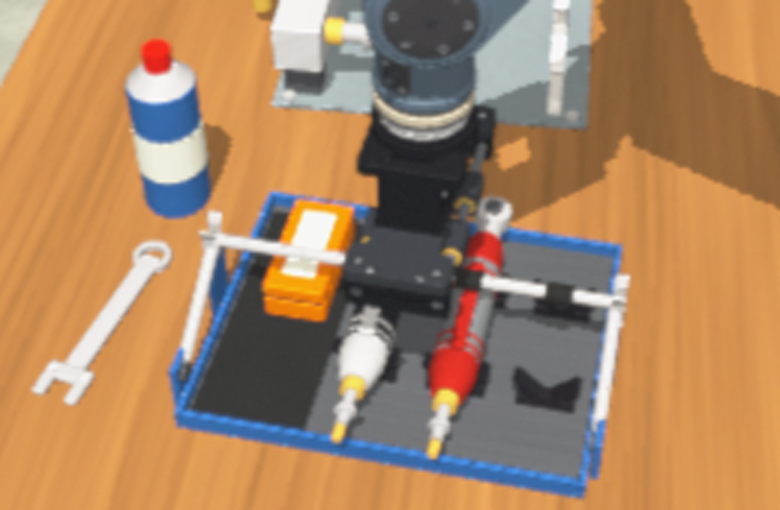

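>>> {"method": "servo_tool", "body": {
  "commands": [
    [[0, 0, 0.04], [0, 0, 0], 1],
    [[0, 0, 0.02], [0, 0, 0], 1]
  ]
}}

```text
t: 44.25
tool_pos: [504.5, 214.7, 84.2]
ee_rot: [-0.674, 0.739, 0.0, 0.007]
wrist_force: [-1.7, 2.5, 4.6]
gripper_width: 14.8
```

>>> {"method": "servo_tool", "body": {
  "commands": [
    [[0, 0, -0.01], [0, 0, 0], 1],
    [[0, 0, 0], [0, 0, 0], 0.6],
    [[0, 0, 0], [0, 0, 0], 0.5],
    [[0, 0, 0], [0, 0, 0], 0.5],
    [[0, 0, -0.15], [0, 0, 0], 0.4],
    [[0, 0, -0.3], [0, 0, 0], 0.3],
    [[0, 0.2, -0.35], [0, 0, 0], 0.3],
    [[0, 0.3, -0.25], [0, 0, 0], 0.3],
    [[0, 0.3, -0.2], [0, 0, 0], 0.3],
    [[0, 0, 0], [0, 0, 0], 0.3]
  ]
}}

```text
t: 45.25
tool_pos: [403.7, 218.8, 235.6]
ee_rot: [-0.674, 0.738, 0.001, 0.002]
wrist_force: [0.2, -0.1, -0.4]
gripper_width: 60.7
```

```bash
python3 -c "
from h import *
go((440,214,250),-95.1)
snap('wrist','w1');snap('side','w2')
crop(load('w2.pkl'),160,180,420,350,3,'pics/w2.png')
"
```

```text
t 45.25 pos [403.7 218.8 235.6] yaw -95.18 w 60.7 F [ 0.2 -0.1 -0.4]
d world [36.3 -4.8 14.4] turn deg [-0.01  0.23 -0.08] units [-0.0001  0.0038 -0.0013]
shift in NOW frame units [ 0.0122 -0.3053 -0.1202] in GOAL frame units [ 0.0131 -0.3052 -0.1201]
```

View pics/w1.png

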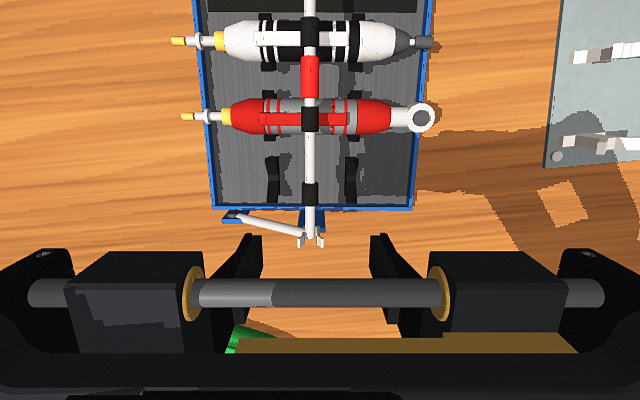

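View pics/w2.png

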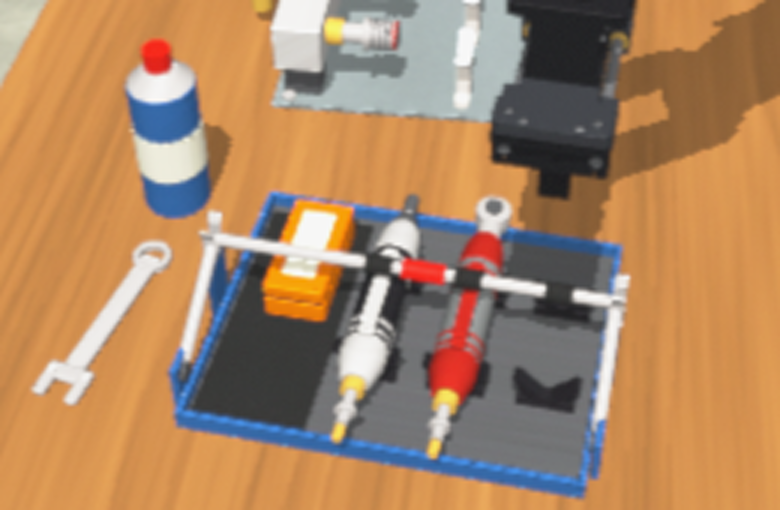

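>>> {"method": "servo_tool", "body": {
  "commands": [
    [[-0.3, 0, 0], [0, 0, 0], 0.6],
    [[-0.4, 0, 0], [0, 0, 0], 1],
    [[-0.2, 0, 0], [0, 0, 0], 1],
    [[0, 0, 0], [0, 0, 0], 1]
  ]
}}

```text
t: 45.75
tool_pos: [423.2, 328.0, 230.0]
ee_rot: [-0.672, 0.741, -0.0, 0.001]
wrist_force: [0.2, 0.5, 0.1]
gripper_width: 36.8
```

Run:
```python
from h import *
a=load("w1.pkl");b=snap("wrist","w3");s=load("w2.pkl")
go((503,214,250),-95.1)
def red(d,box,n):
    hsv=cv2.cvtColor(d["img"],cv2.COLOR_RGB2HSV)
    m=(((hsv[...,0]<8)|(hsv[...,0]>172))&(hsv[...,1]>140)&(hsv[...,2]>90)).astype(np.uint8)
    x0,y0,x1,y1=box;mm=np.zeros_like(m);mm[y0:y1,x0:x1]=m[y0:y1,x0:x1]
    k,l,st,c=cv2.connectedComponentsWithStats(mm);r=[(c[i].round(1).tolist(),st[i].tolist()) for i in range(1,k) if st[i][4]>40];print(n,r);return r
red(a,(290,50,330,105),"w1");red(b,(0,0,640,250),"w3");red(s,(280,262,330,278),"side")
```

```text
t 45.8 pos [422.7 326.6 229.6] yaw -95.63 w 32.5 F [ 0.5 -1.3 -0. ]
d world [  80.3 -112.6   20.4] turn deg [-0.03 -0.01 -0.53] units [-0.0005 -0.0001 -0.0089]
shift in NOW frame units [ 0.8684 -0.7585 -0.1692] in GOAL frame units [ 0.8754 -0.7503 -0.1697]
w1 [([309.5, 76.6], [301, 56, 18, 42, 751])]
w3 [([441.7, 100.6], [426, 67, 37, 77, 1212]), ([373.8, 126.7], [339, 108, 85, 37, 1904]), ([484.1, 125.3], [463, 108, 40, 36, 997])]
side [([320.9, 264.0], [314, 262, 13, 7, 59]), ([300.6, 270.2], [293, 266, 16, 9, 98])]
```

View pics/w3.png

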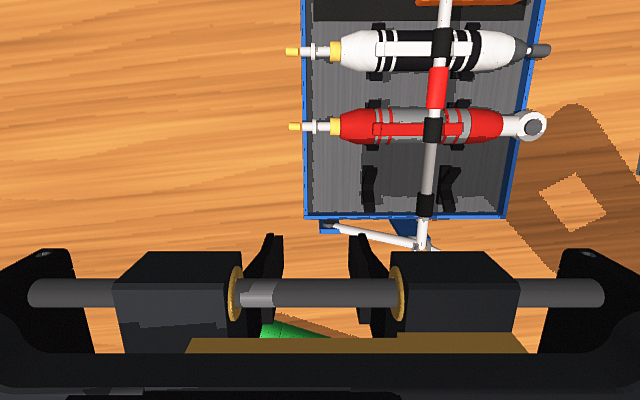

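Run:
```python
from h import *
a=load("w1.pkl");b=load("w3.pkl");s=load("w2.pkl")
A=cv2.resize(a["img"][40:130,270:360,::-1],None,fx=4.4,fy=4.4);B=cv2.resize(b["img"][50:140,395:485,::-1],None,fx=4.4,fy=4.4)
cv2.imwrite("pics/w13.png",np.hstack([A,B]))
crop(s,210,235,390,300,4.4,"pics/w2b.png")
```

```text
(no output)
```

View pics/w13.png

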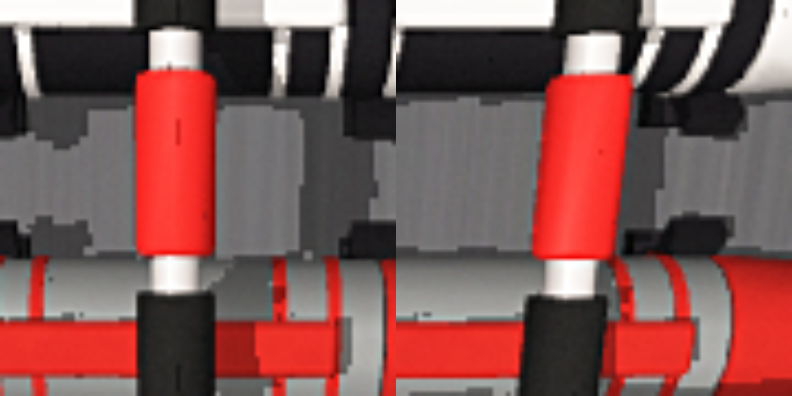

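View pics/w2b.png

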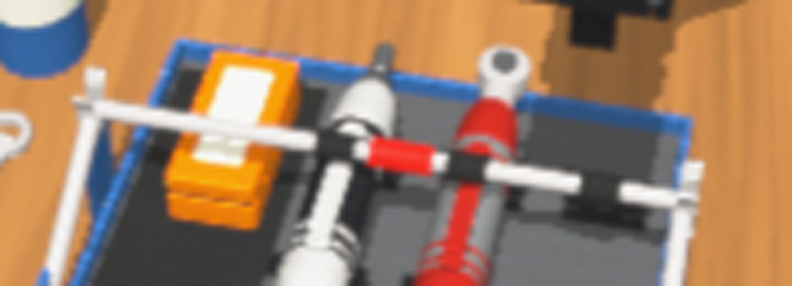

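Run:
```python
from h import *
a=load("w1.pkl");b=load("w3.pkl");s=load("w2.pkl")
th=np.radians(-5.08);R=np.array([[np.cos(th),-np.sin(th)],[np.sin(th),np.cos(th)]]);o=np.array([502.95,214.07])
for pr in ([(a,(309.9,77)),(b,(437.1,87.8))],[(a,(309.9,77)),(b,(437.1,87.8)),(s,(301.1,270.5))]):
    X,e=tri(*pr);print(X,e,R.T@(X[:2]-o))
for z,y in ((80,0),(83,2),(87,4.5)):
    w=[*(R@[0,y]+o),z];print(z,[proj(d,w).round(1) for d in(a,b,s)])
```

```text
[503.75594254 215.9810731   82.14502997] [0.019685330794011347, 0.019685330793985347] [0.63355778 1.97492995]
[503.65540703 215.7735544   80.46987901] [0.32109234261527775, 0.3823985948453738, 0.35981078552492457] [0.55179225 1.75932429]
80 [array([312.2,  78. ]), array([438.4,  88.6]), array([301.4, 270. ])]
83 [array([309.9,  77.7]), array([437.4,  88.5]), array([301.2, 269.8])]
87 [array([306.8,  77.4]), array([436.1,  88.4]), array([301. , 269.4])]
```

>>> {"method": "servo_tool", "body": {
  "commands": [
    [[0.29, -0.25, 0.1], [0, 0, -0.009], 1],
    [[0.29, -0.25, 0.2], [0, 0, 0], 1],
    [[0.29, -0.25, 0.25], [0, 0, 0], 1],
    [[0, 0, 0.2], [0, 0, 0], 1],
    [[0, 0, 0], [0, 0, 0], 1]
  ]
}}

```text
t: 46.3
tool_pos: [503.6, 209.6, 136.5]
ee_rot: [-0.675, 0.738, -0.0, -0.002]
wrist_force: [-1.2, -0.8, -0.9]
gripper_width: 1.0
```

```bash
python3 -c "
from h import *
go((503.4,215,111),-95.1)
"
```

```text
t 46.3 pos [503.6 209.6 136.5] yaw -95.07 w 1.0 F [-1.2 -0.8 -0.9]
d world [ -0.2   5.4 -25.5] turn deg [ 0.15 -0.21  0.03] units [ 0.0026 -0.0036  0.0005]
shift in NOW frame units [-0.0457  0.0052  0.2127] in GOAL frame units [-0.0449  0.0058  0.2128]
```

>>> {"method": "servo_tool", "body": {
  "commands": [
    [[-0.045, 0.005, 0.05], [0, 0, 0], 1],
    [[0, 0, 0.08], [0, 0, 0], 1],
    [[0, 0, 0.06], [0, 0, 0], 1],
    [[0, 0, 0.02], [0, 0, 0], 1]
  ]
}}

```text
t: 46.7
tool_pos: [503.9, 214.5, 111.1]
ee_rot: [-0.675, 0.738, -0.001, -0.002]
wrist_force: [-0.5, -1.7, 1.6]
gripper_width: 0.3
```

>>> {"method": "servo_tool", "body": {
  "commands": [
    [[0, 0, 0.025], [0, 0, 0], 1]
  ]
}}

```text
t: 46.8
tool_pos: [504.0, 214.8, 109.8]
ee_rot: [-0.676, 0.737, -0.002, -0.002]
wrist_force: [-5.5, -5.0, 32.2]
gripper_width: 0.8
```

>>> {"method": "servo_tool", "body": {
  "commands": [
    [[0, 0, 0.03], [0, 0, 0], 1]
  ]
}}

```text
t: 46.9
tool_pos: [504.0, 214.8, 109.7]
ee_rot: [-0.677, 0.736, -0.002, -0.002]
wrist_force: [-7.5, -4.5, 35.3]
gripper_width: 0.2
```

>>> {"method": "servo_tool", "body": {
  "commands": [
    [[0, 0, -0.1], [0, 0, 0], 1],
    [[0, 0, -0.35], [0, 0, 0], 1],
    [[0, 0, -0.4], [0, 0, 0], 1],
    [[0, 0.1, -0.4], [0, 0, 0], 0.8],
    [[0, 0.2, -0.1], [0, 0, 0], 0.5],
    [[0, 0.2, 0], [0, 0, 0], 0.3],
    [[0, 0, 0], [0, 0, 0], 0.3]
  ]
}}

```text
t: 47.6
tool_pos: [443.1, 224.5, 283.5]
ee_rot: [-0.679, 0.734, -0.005, 0.004]
wrist_force: [-0.7, 0.1, 0.6]
gripper_width: 24.7
```

```bash
python3 -c "
from h import *
go((503,214,250),-95.1)
snap('wrist','z1');snap('side','z2')
crop(load('z2.pkl'),160,110,420,350,2.4,'pics/z2.png')
"
```

```text
t 47.6 pos [443.1 224.5 283.5] yaw -94.45 w 24.7 F [-0.7  0.1  0.6]
d world [ 59.9 -10.5 -33.5] turn deg [-0.76 -0.08  0.65] units [-0.0127 -0.0013  0.0108]
shift in NOW frame units [ 0.0481 -0.5009  0.2863] in GOAL frame units [ 0.0428 -0.5052  0.2795]
```

View pics/z1.png

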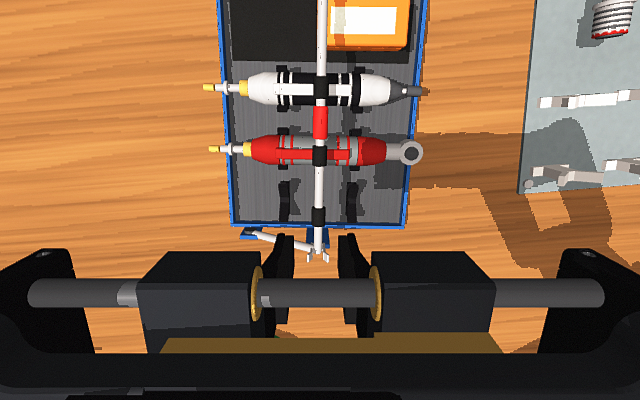

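View pics/z2.png

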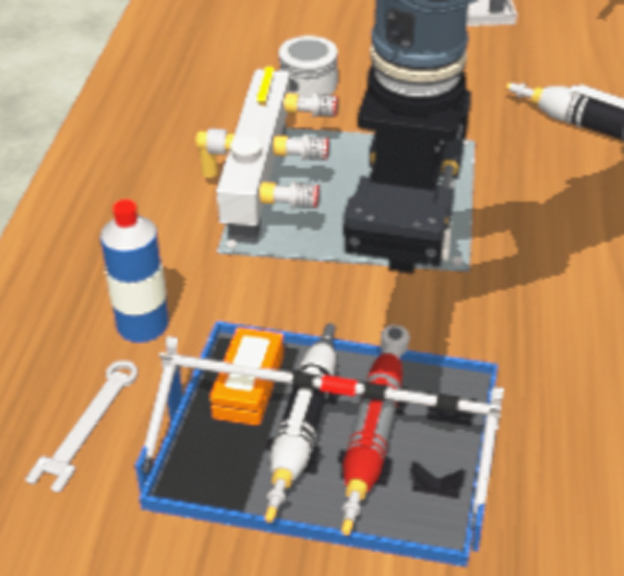

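```bash
python3 -c "
from cell import arm
print(arm.hand_in())"
```

```text
the job is handed in; nothing more can be done
None
```

The carrier is packed and the job is handed in, at about 48 s of the 210 s allowed. Two tools were docked, the grinder in coupler 0 and the ratchet in coupler 1. Coupler 2 was empty and there was no scaler.

- **Tools:** I drew each sleeve back about 11 mm. Both tools popped out and both sleeves snapped forward again. The grinder lies in lane 2 and the ratchet in lane 1. The last wrist picture shows both centred between their saddles, and both pressed down firmly (28 N and 34 N) at the expected seated height.
- **Burr case:** It is flat and lengthways in the side bay, about 45 mm to the carrier's −y side of the middle, so the gripper stayed clear of the clip post.
- **Bail:** I swung it over last, and the final pictures show the crossbar in both clips.
    - On the first press, at 38 N, the grip slipped, and a second press read only about 5 N.
    - The wrist views alone put the red grip at z 82; adding the side view gave 80.5, against the stated 80. Both put it about 2 mm off in y, which is within the calibration error.
    - I therefore pressed again with closed fingertips. The bar stopped hard at 35 N with its top at z 88, which is the stated home height.
- **Left alone:** The green grinder and the larger grinder lying on the bench (about 300 mm long, against 240 mm) were not touched. The spray can, piston and spanner were not touched either.

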